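# Draw the parts tote forward with the pull hook

## Task

Take the orange-handled pull hook from its black rest, reach it in under the wire deck of the shelf, hook it over the front lip of the blue tote and drag the tote gently forward until it is square against the red sprung stop bar; keep it pulled up against the bar for about a second with a light press of roughly 8 N (never above 16 N on the bar), then ease off so that the tote stays touching the bar. Hang the hook back in its rest the same way as before and let go of it; move the tote only with the hook, keep it level, and leave everything else where it is.

Things in the scene. Friction and masses are not known exactly. Their poses are not given: they have to be found in the camera images.
- hook_grip (a point): Pull hook, 0.22 kg: middle of its orange handle. x runs along its level bar towards the claw, z up. Handle 24 (x) by 20 (y) by 45 mm high, from 21 below to 24 above this point; grasp from above across its 20 mm (fingers close along y). The steel bar, 10 wide, 12 high, centred at this height, runs from the handle to x = 136.
- hook_claw (a point): Same hook and axes: middle of the lower edge of the claw's pulling face (which looks back to the handle), 130 mm ahead of and 30 mm below hook_grip. The claw is a steel plate 26 wide (y), 6 thick (x 130 to 136 from hook_grip), pointing straight down from the end of the bar, reaching 24 mm below the bar's underside.
- rest: Black hook rest, fixed, on the left or right of the bench; base 150 by 80 by 8 mm (x -20 to 130). Origin: on the bench under the middle of the handle when the hook hangs home, that middle being then 56 mm above the bench; x points towards the claw, z up.
- rest_slots (a point): The rest's two aluminium forks: this point is midway between them, at the slot bottoms, 70 mm along x from the rest's origin and 50 mm above the bench. Forks at 34 mm to either side of it along x, 8 thick, tops 70 mm above the bench. The hook's bar lies in their flared, open-topped slots, 17 wide; it lifts straight up and is lowered straight in.
- tote: Blue open plastic tote, loose on the shelf floor, 0.64 to 0.96 kg; dragging takes 2 to 7 N. Origin: centre of its underside. 100 long (x), 130 wide (y), 70 high; front outer face (to the robot) at x = -50; walls 4 thick. Inside, x -46 to -3 is empty, then stock to 45 mm high. Pulled high at its lip against the stop it can tip, so hook deep. Starts 37 to 113 mm behind the stop, askew up to 0.12 rad.
- tote_lip (a point): Middle of the top edge of the tote's front outer face, 70 mm above its underside and 85 mm above the bench; axes as the tote's. The wall's inner face is 4 mm behind (+x); a lip sticks out 6 mm ahead of the wall, 4 mm thick.
- shelf: Grey riser shelf fixed on the bench, 332 wide (y). Origin: on the bench, mid-width, at the mean place of the stop's face; x points deeper, away from the robot; z up. Floor top 15 mm above the bench, x = -45 to 295. Wire deck: underside 150, top 162 mm above the bench, x = 57 to 293, corner posts under its ends; ahead of x = 57 it is open above. A meter stands on it (to 212 mm).
- stop_mean (a point): Mean place of the stop face's top edge (x = 0, y = -45, 60 mm up, in the shelf's axes). The stop is a red bar along y, 170 long, 44 high, standing on the floor; the tote's front meets its +x face. It is adjustable: the true face lies up to 18 mm before or behind this point; not measured, so feel for it. It yields on damped springs, 3 N per mm, up to 9 mm.
- grey_bin_c (a point): Bystander: centre of a small grey bin 90 by 50 by 55 mm on the shelf floor, beside the tote (+y side).
- meter: Bystander: yellow hand meter lying on the bench, 170 by 85 by 33 mm, on the side opposite the hook rest; origin at the centre of its underside.
- blue_jar: Bystander: blue jar, 64 across and 100 high; origin at the centre of its underside.
- driver: Bystander: screwdriver lying on the bench, origin at its middle underneath.
- spool: Bystander: copper spool standing on the bench, 52 across and 40 high; origin at the centre of its underside.
- mug: Bystander: white mug, 76 across and 90 high; origin at the centre of its underside.
Mind the look-alikes: they are no part of the job. What is shaped like the rest but pink or purple is not meant.

How it is judged:
By the outcome, as a careful person would: the job done as asked, in the order asked, and still so for the second after the job is handed in, with the robot touching nothing.
It also fails if it takes over 72 s, if anything falls off the work surface, if the arm or the gripper's body presses on something with over 40 N, if the wrist force passes 120 N, or if a joint passes its speed limit or range.

## Robot

A 7-joint arm with a two-finger parallel gripper is mounted at the origin on the work surface. World frame = base frame: x ahead of the robot, y to its left, z up, the work surface at z = 0. Lengths are in m, angles in rad, forces in N, time in s.
With the tool pointing down it reaches from about 0.35 to 0.9 m from the base axis. Payload 19.9 kg.
Tool frame: the origin (TCP) lies midway between the tips of the shut fingers; the grasp point (between the pads) lies 19 mm behind it (hold_point_z is the distance from the TCP to the grasp point, in m); z points along the fingers, y is the direction in which the jaws open and shut (so a half turn about z gives the same grasp; the last joint's range is limited). The gripper opens to 85 mm and grips with 20 to 120 N. Pads are 22 mm wide; open, the fingers measure 114 mm over their backs; the gripper's body (76 mm by 85 mm) begins 54 mm behind the grasp point. The pads swing forward as they close: fully open they stand 13 mm farther back than shut.
Start: joints at [-1.262, 0.417, -0.01, 1.614, 0.005, 1.111, -0.053], TCP at [0.214, 0.587, 0.231] pointing down, gripper open.
Joint ranges: [-2.81, 2.81], [-0.39, 2.02], [-1.27, 1.25], [0.06, 2.57], [-1.19, 4.33], [0.19, 2], [-2.82, 2.82]. Speed limits (rad/s): [1.89, 1.89, 2.39, 2.39, 3.01, 3.01, 3.01].

## Interface

Orientations are given as [roll, pitch, yaw] about the fixed x, y, z axes, in that order (R = Rz(yaw) Ry(pitch) Rx(roll)).
In Python, from cell import * gives the robot as it stands.
- The arm moves only by the shell command python3 -m creep 'ROWS' [FORCE]. ROWS is JSON, a list of rows, each a list of 7 numbers: the shift along the tool's x, y, z in mm, then the turn, a rotation vector about the tool's x, y, z in rad, then the gripper command: -1 is fully open, 1 is shut, values between are in proportion. In form: [[dx, dy, dz, ax, ay, az, gripper], ...]. A call has 1 to 20 rows; each row shifts and turns the commanded pose from where the row before left it, along the tool's axes as they then stand; what a row does not reach is not made up. A row lasts 1/8 s, in which the tool goes at most 62.5 mm and 10.7 degrees, less where a joint would pass 70% of its speed; a pose out of reach is approached as far as the arm can. A call is refused whole if a number of a shift passes 62.5 or a number of a turn 0.188, either way. A call with a gripper value outside its range is refused whole. The fingers move at their own pace and stop on an object; FORCE is the grip in N (left out, the last holds). Time passes only in rows, so rows that do not move let the fingers close. It gives the time, the measured TCP pose, the force and the opening at its end, in the units of the state.
- observe(): the state, without advancing time (a new reading comes with each control period).
- snapshot(name): name is "scene" or "top" or "wrist"; returns a dict with "img" (480x640x3 uint8, red, green, blue), "range_z" (480x640 float32, m along the optical axis (not along the pixel's ray), 0 where there is no reading), "intrinsics" (3x3 intrinsics, pixels), "rvec" (rotation vector, rad) and "tvec" (3), from world to camera coordinates, as OpenCV has them. Camera axes: x right, y down, z forward; pixel columns grow to the right and rows downward; lengths in m; the calibration is good to about 2 mm. A picture is of the moment at which its call begins.
- hand_in(): hands the job in, once; it reports no verdict.
The state is a dict: "time_s": time; "joints": joint angles; "qd": joint speeds; "joint_torque": joint torques, N m; "tcp_pos": TCP position; "ee_rot": TCP orientation; "contact_force": force on the tool from outside, world axes, zero at the start; "ft_torque": the same for the moment, N m; "finger_gap": finger opening in m.
Only numpy, scipy, OpenCV 4.12 (cv2) and the standard library are available. Lean on these libraries where they do the work, as an engineer would, in place of code of your own. Each camera call takes 0.05 s, during which the arm holds its last target.

## Working session

There is one attempt and no reset: what is moved stays moved. The work goes in short steps, Python scripts to look and compute and a shell command to move; the robot and the scene stay as the last step left them, time stands still between calls to the robot, and variables do not carry over. Pictures are saved under pics/ and viewed, and the job is handed in when it is done.

```bash
ls; mkdir -p pics; cat > h.py <<'E'
from cell import *
import numpy as np, cv2
def snap(n,f):
    s=snapshot(n); cv2.imwrite('pics/'+f+'.png',s['img'][:,:,::-1]); np.savez('pics/'+f+'.npz',**s); return s
def load(f): return dict(np.load('pics/'+f+'.npz'))
def pts(s):
    K=s['intrinsics'];R,_=cv2.Rodrigues(s['rvec']);z=s['range_z']
    v,u=np.mgrid[0:480,0:640]
    c=np.stack([(u-K[0,2])/K[0,0]*z,(v-K[1,2])/K[1,1]*z,z],-1)
    w=(c-s['tvec'].reshape(3))@R
    w[z<=0]=np.nan
    return w
E
python3 - <<'E'
from h import *
print(observe())
for n in ['scene','top','wrist']:
    s=snap(n,n+'0'); R,_=cv2.Rodrigues(s['rvec']); print(n,-R.T@s['tvec'].reshape(3),R[2],s['intrinsics'][0,0])
E
```

```text
pics
{'time_s': 0.0, 'joints': array([-1.26249577,  0.4179418 , -0.0102893 ,  1.61419087,  0.00473832,
        1.11071133, -0.05299159]), 'qd': array([-0.00072219,  0.00198016,  0.00094231, -0.0005248 , -0.00066259,
        0.00069497, -0.00103773]), 'joint_torque': array([ 1.25589002e-03, -8.64429975e+01,  6.79355320e-01, -4.34903991e+01,
        1.90295011e-02,  7.22205863e-03, -3.23085132e-06]), 'tcp_pos': array([0.21409943, 0.58680393, 0.23067342]), 'ee_rot': array([-3.14037055e+00,  1.31770312e-04,  2.79181342e+00]), 'contact_force': array([0.62817104, 0.08814283, 0.06452191]), 'ft_torque': array([ 0.01126488,  0.01307167, -0.01272103]), 'finger_gap': 0.08496091859210288}
scene [0.7989775  0.52342597 1.06832866] [-0.27098004 -0.44351166 -0.85432267] 477.36537999931625
top [0.3413192  0.04550506 1.06130872] [ 0.16945148 -0.01239744 -0.98546055] 438.00726217351973
wrist [0.14413016 0.61268676 0.3737341 ] [ 0.27227791 -0.10146634 -0.95685387] 391.8833288347189
```

View pics/scene0.png

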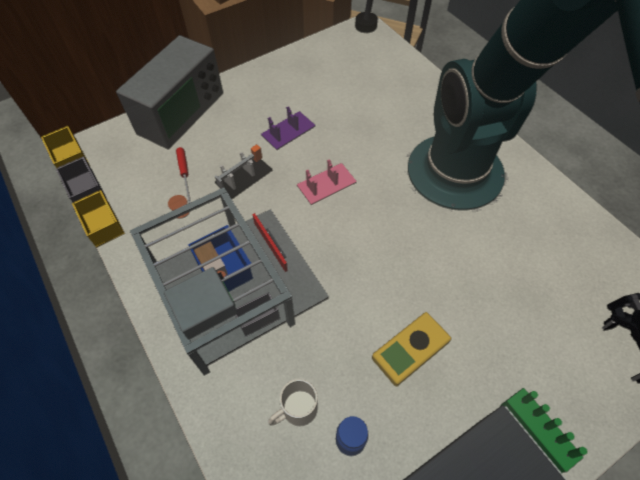

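View pics/top0.png

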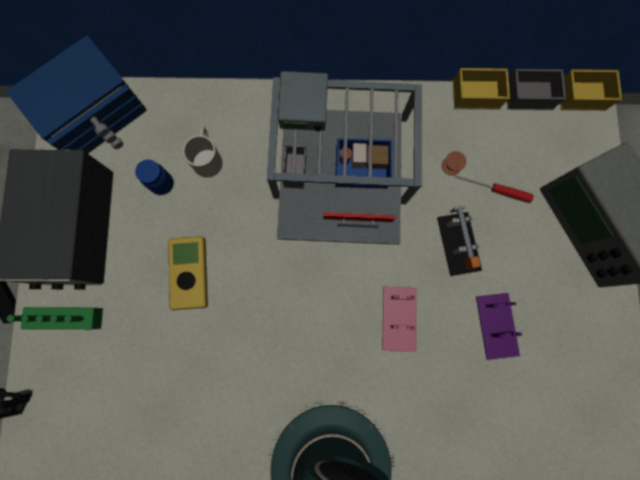

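View pics/wrist0.png

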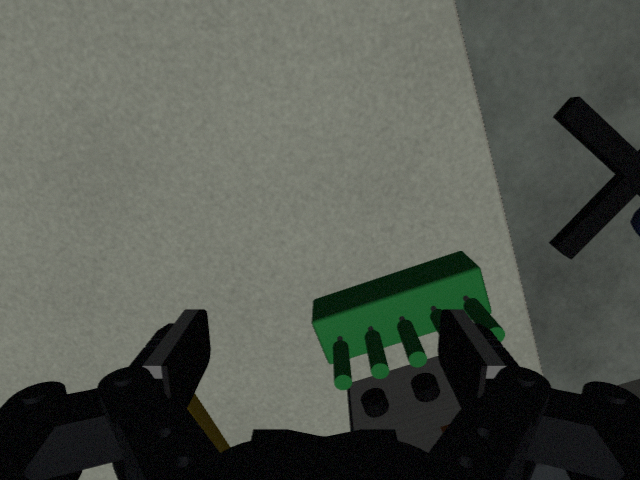

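Pictures: in top0 the black rest holding the orange-handled hook is at (460,243), with the orange handle at (474,262). The look-alikes are the pink rest (400,318) and the purple rest (498,325), both empty. The tote is at (362,160) under the deck, the red stop at (360,216), the meter at (187,272), the jar at (152,176), the mug at (200,152) and the driver at (510,192). I choose the black rest and will check it in a close crop.

```bash
python3 - <<'E'
from h import *
s=load('top0'); im=s['img'][:,:,::-1]
def g(c): return np.clip((c/255.)**0.6*255*1.2,0,255).astype(np.uint8)
a=cv2.resize(im[190:290,420:520],(600,600),interpolation=cv2.INTER_CUBIC)
cv2.imwrite('pics/c1.png',g(a))
a=cv2.resize(im[60:250,260:440],None,fx=3.1,fy=3.1,interpolation=cv2.INTER_CUBIC)
cv2.imwrite('pics/c2.png',g(a))
s=load('scene0'); im=s['img'][:,:,::-1]
a=cv2.resize(im[130:380,120:340],None,fx=2.4,fy=2.4,interpolation=cv2.INTER_CUBIC)
cv2.imwrite('pics/c3.png',g(a))
E
```

```text
(no output)
```

View pics/c1.png

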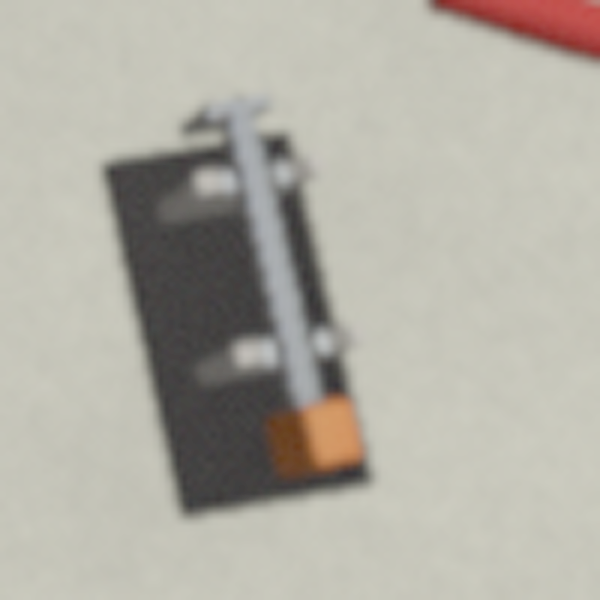

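View pics/c2.png

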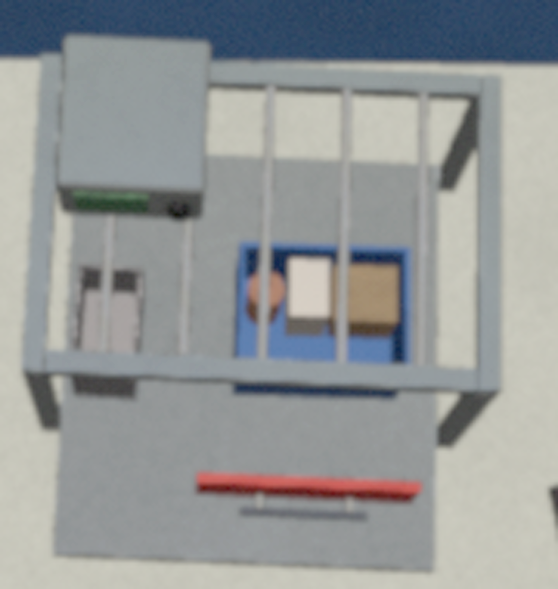

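View pics/c3.png

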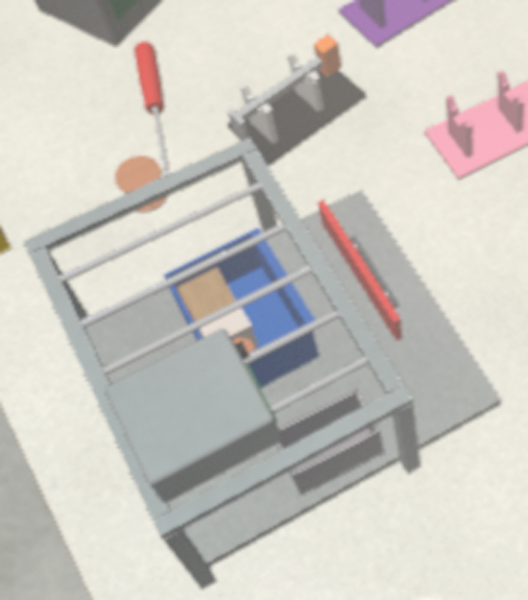

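The crops confirm that the orange handle (474,262) and grey bar sit in the black rest, with the claw end at (459,208). The tote sits under the front deck beam. Next I measure poses from depth.

```bash
python3 - <<'E'
from h import *
np.set_printoptions(precision=4,suppress=True)
for n in ['top0','scene0']:
    s=load(n); w=pts(s); im=s['img']; hsv=cv2.cvtColor(im,cv2.COLOR_RGB2HSV).astype(int)
    H,S,V=hsv[...,0],hsv[...,1],hsv[...,2]
    X,Y,Z=w[...,0],w[...,1],w[...,2]
    def rect(m,name):
        p=w[m]; 
        if len(p)<5: print(name,len(p));return
        r=cv2.minAreaRect((p[:,:2]*1000).astype(np.float32)); print(n,name,len(p),'mean',p.mean(0),'rect',np.round(r[0],1),np.round(r[1],1),round(r[2],1),'z',np.percentile(p[:,2],[2,50,98]))
    box=lambda x0,x1,y0,y1:(X>x0)&(X<x1)&(Y>y0)&(Y<y1)
    reg=box(.35,.65,-.42,-.15)
    rect(reg&(H<18)&(H>4)&(S>110)&(Z>.07)&(Y<-.2),'handle top')
    rect(reg&(V<60)&(S<60)&(Z>.003)&(Z<.02),'rest base')
    rect(reg&(abs(Z-.062)<.004)&(S<70),'bar')
    sh=box(.45,.95,-.2,.25)
    rect(sh&((H<6)|(H>174))&(S>120)&(Z>.05)&(Z<.075),'stop top')
    rect(sh&(Z>.155)&(Z<.17),'deck')
    rect(sh&(abs(Z-.015)<.004)&(S<60),'floor')
    rect(sh&(H>100)&(H<125)&(S>110)&(abs(Z-.085)<.006),'tote rim')
    b=sh&(abs(Z-.162)<.004)
    E=pts
E
```

```text
top0 handle top 100 mean [ 0.4603 -0.3217  0.0791] rect [ 460.5 -322.9] [23.9 20.1] 12.2 z [0.0714 0.0796 0.0833]
top0 rest base 1238 mean [ 0.5144 -0.3017  0.0081] rect [ 551.6 -287.6] [250.5 125.7] 33.3 z [0.0043 0.008  0.0133]
top0 bar 319 mean [ 0.5384 -0.3059  0.0619] rect [ 523.2 -317.3] [351.7  88.9] 43.3 z [0.0584 0.0619 0.0654]
top0 stop top 302 mean [ 0.5699 -0.0623  0.0595] rect [570.6 -63.7] [167.    9.6] 88.2 z [0.051  0.0603 0.0639]
top0 deck 4548 mean [ 0.7197 -0.0372  0.1615] rect [736.6 -24.3] [331.3 238.6] 88.1 z [0.1564 0.1616 0.1656]
top0 floor 9263 mean [ 0.6588 -0.0183  0.0153] rect [687.1 -23.5] [330.3 341.6] 88.0 z [0.0117 0.0154 0.0186]
top0 tote rim 210 mean [ 0.7254 -0.0659  0.0845] rect [706.  -73.1] [127.9  89.8] 88.4 z [0.0795 0.0848 0.0886]
scene0 handle top 55 mean [ 0.4633 -0.3217  0.0771] rect [ 463.2 -323.2] [23.6 21.5] 89.7 z [0.0715 0.0772 0.0816]
scene0 rest base 634 mean [ 0.5136 -0.3013  0.0072] rect [ 516.1 -308.3] [145.6  72.5] 10.4 z [0.0034 0.0072 0.0114]
scene0 bar 235 mean [ 0.5288 -0.3071  0.0613] rect [ 496.7 -292.8] [271.7 238.6] 1.5 z [0.0581 0.0609 0.0657]
scene0 stop top 213 mean [ 0.5726 -0.0593  0.0586] rect [571.6 -63.4] [170.2   8.7] 87.8 z [0.0513 0.0589 0.063 ]
scene0 deck 4563 mean [ 0.736  -0.0167  0.1605] rect [737.1 -25.8] [335.5 236.5] 87.9 z [0.1557 0.1606 0.1649]
scene0 floor 5866 mean [0.6559 0.0024 0.0144] rect [684.1 -15.9] [318.9 333.8] 87.7 z [0.0113 0.0144 0.0182]
scene0 tote rim 197 mean [ 0.6735 -0.0864  0.0838] rect [698.6 -77.4] [125.7 104.8] 88.9 z [0.0806 0.0837 0.0876]
```

```bash
python3 - <<'E'
from h import *
np.set_printoptions(precision=4,suppress=True)
for n in ['top0','scene0']:
    s=load(n); w=pts(s); im=s['img']; hsv=cv2.cvtColor(im,cv2.COLOR_RGB2HSV).astype(int)
    H,S,V=hsv[...,0],hsv[...,1],hsv[...,2]
    X,Y,Z=w[...,0],w[...,1],w[...,2]
    h=np.array([.461,-.3225]);a=.2;
    for it in range(3):
        dx=np.array([np.cos(a),np.sin(a)]);dy=np.array([-dx[1],dx[0]])
        l=(w[...,:2]-h)@dx; t=(w[...,:2]-h)@dy
        m=(l>.015)&(l<.13)&(abs(t)<.009)&(abs(Z-.062)<.005)
        p=w[m][:,:2]; d=np.linalg.svd(p-p.mean(0))[2][0]; d*=np.sign(d[0]); a=np.arctan2(d[1],d[0])
    c=p.mean(0); print(n,'bar yaw',a,'pt',c,'at handle x=.461 y=',c[1]+(.461-c[0])*d[1]/d[0], m.sum(), 'l max of bar', l[(abs(t)<.006)&(Z>.05)&(l<.2)&(l>0)].max())
    # base
    m=(V<75)&(S<60)&(Z>.004)&(Z<.013)&(l>-.05)&(l<.17)&(abs(t)<.06)
    m=cv2.morphologyEx(m.astype(np.uint8),cv2.MORPH_OPEN,np.ones((3,3)))>0
    print('base',cv2.minAreaRect((w[m][:,:2]*1000).astype(np.float32)))
    # shelf coords
    yaw=np.radians(-2.05);o=np.array([.562,-.019]);ex=np.array([np.cos(yaw),np.sin(yaw)]);ey=np.array([-ex[1],ex[0]])
    sx=(w[...,:2]-o)@ex*1000; sy=(w[...,:2]-o)@ey*1000
    blue=(H>100)&(H<125)&(S>120)&(sx>0)&(sx<250)&(abs(sy)<160)
    rim=blue&(Z>.079)&(Z<.091)
    vis=np.zeros((400,600,3),np.uint8)
    for q,col in ((blue,(120,60,0)),(rim,(255,255,255)),((V>20)&(Z>.145)&(Z<.17),(0,120,0)),((S>150)&((H<6)|(H>174)),(0,0,255))):
        uu=(300-sy[q]*1.8);vv=(300-sx[q]*1.8+50)
        ok=(uu>0)&(uu<599)&(vv>0)&(vv<399)
        vis[vv[ok].astype(int),uu[ok].astype(int)]=col
    cv2.imwrite('pics/map_%s.png'%n,vis)
    # bins
    for lo in range(-140,60,10):
        q=rim&(sy>=lo)&(sy<lo+10)
        if q.sum()>2: print(lo,q.sum(),'sx min/max',np.percentile(sx[q],[3,97]))
    for lo in range(80,240,10):
        q=rim&(sx>=lo)&(sx<lo+10)
        if q.sum()>1: print('x',lo,q.sum(),'sy',np.percentile(sy[q],[3,97]))
E
```

```text
top0 bar yaw 0.17851461763953516 pt [ 0.5322 -0.3097] at handle x=.461 y= -0.322535189541959 248 l max of bar 0.13532985153368685
base ((515.199462890625, -312.69354248046875), (148.6703643798828, 79.11210632324219), 9.871476173400879)
-120 38 sx min/max [104.0565 187.9628]
-110 10 sx min/max [186.1255 190.8095]
-100 11 sx min/max [185.5548 189.1963]
-90 8 sx min/max [186.0075 189.7978]
-80 7 sx min/max [186.2857 189.0664]
-60 8 sx min/max [185.9898 189.7443]
-50 10 sx min/max [186.2805 189.8838]
-40 12 sx min/max [184.8501 188.8629]
-30 9 sx min/max [186.0664 188.7122]
-20 11 sx min/max [185.3438 188.9335]
0 8 sx min/max [184.5233 189.0042]
10 69 sx min/max [102.1461 186.289 ]
x 100 12 sy [-113.1069   13.1747]
x 110 13 sy [-112.5569   13.48  ]
x 120 13 sy [-112.5356   13.8796]
x 130 13 sy [-112.6662   14.1899]
x 140 12 sy [-112.2594   14.6254]
x 150 12 sy [-112.2039   14.8807]
x 160 10 sy [-112.6635   15.0254]
x 170 12 sy [-111.9586   15.2333]
x 180 100 sy [-109.2859   11.1749]
x 190 5 sy [-111.228   -44.4663]
scene0 bar yaw 0.1869716564496187 pt [ 0.5326 -0.3096] at handle x=.461 y
[... 238 characters left out ...]
0.7418]
-90 17 sx min/max [ 87.0424 190.4732]
-80 19 sx min/max [ 87.4097 191.1398]
-70 14 sx min/max [ 87.6821 190.9532]
-60 17 sx min/max [ 87.3518 190.0238]
-40 14 sx min/max [ 87.4805 189.6206]
-30 15 sx min/max [86.5643 94.4749]
-20 14 sx min/max [86.1618 94.2505]
-10 14 sx min/max [86.4605 94.491 ]
0 11 sx min/max [85.6875 94.0843]
x 80 50 sy [-94.3862   5.2866]
x 90 82 sy [-114.1698    4.6112]
x 100 2 sy [-115.4068 -114.4856]
x 110 2 sy [-115.0689 -113.852 ]
x 120 2 sy [-114.4616 -112.4844]
x 130 2 sy [-113.9892 -112.7612]
x 150 2 sy [-114.2396 -112.0352]
x 160 2 sy [-113.6789 -112.6963]
x 170 3 sy [-114.9399 -111.0547]
x 180 17 sy [-113.9892  -34.5197]
x 190 10 sy [-96.4394 -59.8271]
```

```bash
cat >> h.py <<'E'
from scipy.spatial.transform import Rotation as Ro
def sim(rows,p=None,R=None):
    o=observe()
    p=np.array(o['tcp_pos']) if p is None else p; R=Ro.from_euler('xyz',o['ee_rot']) if R is None else R
    for i,r in enumerate(rows):
        p=p+R.apply(np.array(r[:3])/1000); R=R*Ro.from_rotvec(r[3:6])
        e=R.as_euler('xyz')
        print(i,np.round(p,4),'yaw',round(e[2],4),'az %.3f r %.3f'%(np.arctan2(p[1],p[0]),np.hypot(p[0],p[1])))
    return p,R
def to(target,yaw):
    "tool-frame shift (mm) to world target, and remaining turn rotvec to yaw, tool down"
    o=observe();R=Ro.from_euler('xyz',o['ee_rot'])
    T=Ro.from_euler('xyz',[np.pi,0,yaw])
    print('shift',np.round(R.inv().apply(np.array(target)-o['tcp_pos'])*1000,1),'turn',np.round((R.inv()*T).as_rotvec(),4),'| axes shift in target frame',np.round(T.inv().apply(np.array(target)-o['tcp_pos'])*1000,1))
E
python3 - <<'E'
from h import *
rows=[[-60,-6,0,0,0,.105,-1]]*19
p,R=sim(rows)
E
```

```text
0 [0.2684 0.5607 0.2308] yaw 2.6868 az 1.124 r 0.622
1 [0.3197 0.529  0.2309] yaw 2.5818 az 1.027 r 0.618
2 [0.3674 0.492  0.2309] yaw 2.4768 az 0.929 r 0.614
3 [0.4109 0.4503 0.2309] yaw 2.3718 az 0.831 r 0.610
4 [0.4498 0.4042 0.2309] yaw 2.2668 az 0.732 r 0.605
5 [0.4837 0.3543 0.231 ] yaw 2.1618 az 0.632 r 0.600
6 [0.5121 0.3012 0.231 ] yaw 2.0568 az 0.532 r 0.594
7 [0.5348 0.2453 0.2311] yaw 1.9518 az 0.430 r 0.588
8 [0.5516 0.1874 0.2311] yaw 1.8468 az 0.327 r 0.583
9 [0.5622 0.128  0.2312] yaw 1.7418 az 0.224 r 0.577
10 [0.5665 0.0679 0.2312] yaw 1.6368 az 0.119 r 0.571
11 [0.5644 0.0076 0.2313] yaw 1.5318 az 0.013 r 0.564
12 [ 0.5561 -0.0521  0.2313] yaw 1.4268 az -0.093 r 0.559
13 [ 0.5415 -0.1106  0.2314] yaw 1.3218 az -0.202 r 0.553
14 [ 0.5209 -0.1673  0.2315] yaw 1.2168 az -0.311 r 0.547
15 [ 0.4945 -0.2215  0.2315] yaw 1.1118 az -0.421 r 0.542
16 [ 0.4626 -0.2726  0.2316] yaw 1.0068 az -0.533 r 0.537
17 [ 0.4254 -0.3201  0.2316] yaw 0.9018 az -0.645 r 0.532
18 [ 0.3835 -0.3635  0.2317] yaw 0.7968 az -0.759 r 0.528
```

```bash
python3 -m creep '[[-30,-3,0,0,0,0.05,-1],[-60,-6,0,0,0,0.105,-1],[-60,-6,0,0,0,0.105,-1],[-60,-6,0,0,0,0.105,-1],[-60,-6,0,0,0,0.105,-1],[-60,-6,0,0,0,0.105,-1],[-60,-6,0,0,0,0.105,-1],[-60,-6,0,0,0,0.105,-1],[-60,-6,0,0,0,0.105,-1],[-60,-6,0,0,0,0.105,-1],[-60,-6,0,0,0,0.105,-1],[-60,-6,0,0,0,0.105,-1],[-60,-6,0,0,0,0.105,-1],[-60,-6,0,0,0,0.105,-1],[-60,-6,0,0,0,0.105,-1],[-60,-6,0,0,0,0.105,-1],[-40,-4,0,0,0,0.105,-1],[0,0,0,0,0,0.15,-1],[0,0,0,0,0,0.15,-1],[0,0,0,0,0,0.15,-1]]'
python3 - <<'E'
from h import *
to([.461,-.3225,.15],.18)
E
```

```text
time_s: 2.65
tcp_pos: [0.49, -0.2307, 0.2314]
ee_rot: [3.142, 0.0, 0.605]
contact_force: [-0.1, -0.4, 0.2]
finger_gap: 0.085
shift [-76.1  59.   81.4] turn [1.000e-04 0.000e+00 4.248e-01] | axes shift in target frame [-45.   85.1  81.4]
```

```bash
python3 -m creep '[[0,0,0,0,0,0.15,-1],[0,0,0,0,0,0.15,-1],[0,0,0,0,0,0.125,-1],[-22,42,20,0,0,0,-1],[-23,43,30,0,0,0,-1],[0,0,30,0,0,0,-1],[0,0,0,0,0,0,-1]]'
python3 - <<'E'
from h import *
to([.461,-.3225,.037],.18)
s=snap('wrist','w1')
s=snap('top','t1')
E
```

```text
time_s: 3.52
tcp_pos: [0.4606, -0.3221, 0.15]
ee_rot: [-3.14, 0.003, 0.184]
contact_force: [0.1, -0.1, 0.6]
finger_gap: 0.0853
shift [  0.6   0.7 112.9] turn [-0.0015  0.0029  0.0044] | axes shift in target frame [  0.3   0.5 113. ]
```

View pics/w1.png

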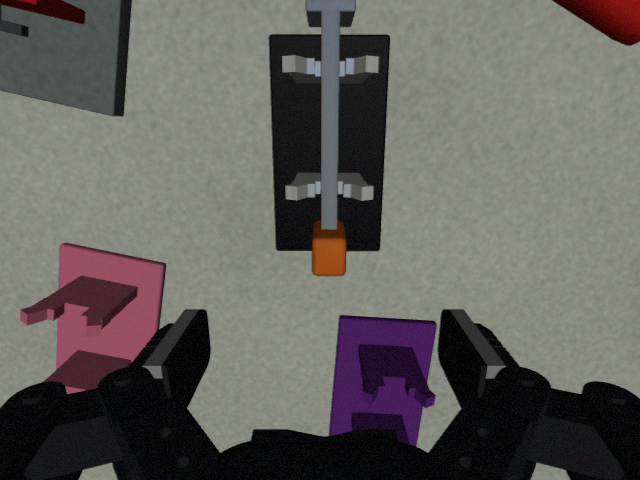

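The wrist view looks along the hook. The handle is at (328,250) and the bar runs straight up column 330 in the black rest, with the fingers symmetric about about column 324. I refine the pose from the wrist depth.

```bash
cat >> h.py <<'E'
def hookfit(s,h,a):
    w=pts(s); hsv=cv2.cvtColor(s['img'],cv2.COLOR_RGB2HSV).astype(int); H,S=hsv[...,0],hsv[...,1]
    X,Y,Z=w[...,0],w[...,1],w[...,2]; h=np.array(h)
    m=(H>4)&(H<20)&(S>120)&(np.hypot(X-h[0],Y-h[1])<.03)&(Z>.07)
    zt=np.percentile(Z[m],90); m&=Z>zt-.004
    print('handle top',cv2.minAreaRect((w[m][:,:2]*1000).astype(np.float32)),w[m].mean(0),m.sum())
    for it in range(4):
        dx=np.array([np.cos(a),np.sin(a)]);dy=np.array([-dx[1],dx[0]])
        l=(w[...,:2]-h)@dx; t=(w[...,:2]-h)@dy
        q=(l>.016)&(l<.125)&(abs(t)<.009)&(abs(Z-(zt-.018))<.006)
        p=w[q]; d=np.linalg.svd(p-p.mean(0),full_matrices=False)[2][0]; d*=np.sign(d[0]); a=np.arctan2(d[1],d[0])
    c=p.mean(0); print('bar yaw %.4f pitch(up) %.4f'%(a,np.arcsin(d[2])),'c',c,'line y at h x',c[1]+(h[0]-c[0])*d[1]/d[0],'zbar at h',c[2]+(h[0]-c[0])*d[2]/d[0],'n',q.sum())
E
python3 - <<'E'
from h import *
np.set_printoptions(precision=4,suppress=True)
hookfit(load('w1'),[.461,-.3225],.18)
hookfit(load('t1'),[.461,-.3225],.18)
E
```

```text
handle top ((474.8472595214844, -320.30657958984375), (10.431821823120117, 48.936309814453125), 11.528194427490234) [ 0.4734 -0.3213  0.2328] 164h.py:37: RuntimeWarning: Mean of empty slice.
  p=w[q]; d=np.linalg.svd(p-p.mean(0),full_matrices=False)[2][0]; d*=np.sign(d[0]); a=np.arctan2(d[1],d[0])
  ret = um.true_divide(
Traceback (most recent call last):
  File "h.py", line 37, in hookfit
    p=w[q]; d=np.linalg.svd(p-p.mean(0),full_matrices=False)[2][0]; d*=np.sign(d[0]); a=np.arctan2(d[1],d[0])
              ~~~~~~~~~~~~~~~~~~~~~~~~~~~~~~~~~~~~~~~~~~~~~~~~~^^^
IndexError: index 0 is out of bounds for axis 0 with size 0
```

Gripper metal parts fell into the mask, so I limit the height.

```bash
sed -i 's/(Z>.07)$/(Z>.05)\&(Z<zmax)/; s/def hookfit(s,h,a)/def hookfit(s,h,a,zmax=.1)/' h.py
python3 - <<'E'
from h import *
np.set_printoptions(precision=4,suppress=True)
hookfit(load('w1'),[.461,-.3225],.18)
E
```

```text
handle top ((460.4670715332031, -324.51220703125), (23.71587562561035, 19.33464241027832), 10.982571601867676) [ 0.461  -0.3244  0.0801] 1279
bar yaw 0.1807 pitch(up) -0.0016 c [ 0.5348 -0.3106  0.0623] line y at h x -0.3241098385377358 zbar at h 0.06243914039611681 n 3664
```

```bash
python3 -m creep '[[0,1.7,25,-0.0015,0.003,0.004,-1],[0,0,25,0,0,0,-1],[0,0,25,0,0,0,-1],[0,0,20,0,0,0,-1],[0,0,12,0,0,0,-1],[0,0,6,0,0,0,-1],[0,0,0,0,0,0,-1],[0,0,0,0,0,0,-1]]'
python3 - <<'E'
from h import *
to([.461,-.3238,.037],.18)
s=snap('wrist','w2')
o=observe();print(o['contact_force'],o['ft_torque'])
E
```

```text
time_s: 4.62
tcp_pos: [0.4631, -0.3237, 0.0389]
ee_rot: [3.14, -0.004, 0.183]
contact_force: [-0.2, -0.1, -0.9]
finger_gap: 0.0855
shift [-2.1 -0.3  1.9] turn [ 0.0021 -0.0036  0.0028] | axes shift in target frame [-2.1 -0.2  1.9]
[-0.42502827  0.41149073 -0.50791401] [0.01622817 0.02651874 0.01252397]
```

View pics/w2.png

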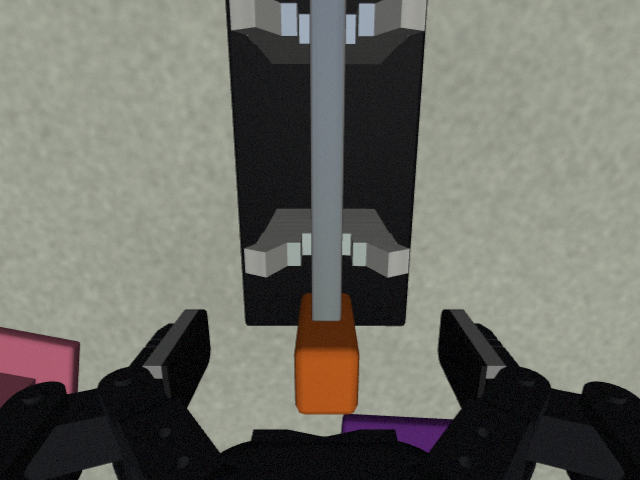

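The handle (326,375) is centred between the open pads, and the rest is clear of them. I correct 2 mm and close.

```bash
python3 -m creep '[[-2,0,2,0.002,-0.003,0.003,-1],[0,0,0,0,0,0,-0.2],[0,0,0,0,0,0,0.3],[0,0,0,0,0,0,1],[0,0,0,0,0,0,1],[0,0,0,0,0,0,1],[0,0,0,0,0,0,1],[0,0,0,0,0,0,1]]' 90
python3 - <<'E'
from h import *
np.set_printoptions(precision=4,suppress=True)
to([.461,-.3238,.037],.18)
s=snap('wrist','w3')
o=observe();print(o['contact_force'],o['ft_torque'])
hookfit(s,[.461,-.3238],.18)
E
```

```text
time_s: 5.68
tcp_pos: [0.461, -0.3239, 0.0365]
ee_rot: [-3.141, -0.0, 0.18]
contact_force: [-1.1, 1.3, 5.8]
finger_gap: 0.0189
shift [ 0.1 -0.  -0.5] turn [-0.0003 -0.0002 -0.0002] | axes shift in target frame [ 0.1 -0.  -0.5]
[-0.161   1.0213  5.6671] [0.1518 0.0763 0.0375]
handle top ((460.5110168457031, -323.8007507324219), (24.42949104309082, 57.498939514160156), 10.720413208007812) [ 0.4619 -0.3233  0.0799] 4508
bar yaw 0.1699 pitch(up) 0.0001 c [ 0.5253 -0.3121  0.0623] line y at h x -0.3230926143869001 zbar at h 0.06228177772789651 n 10647
```

View pics/w3.png

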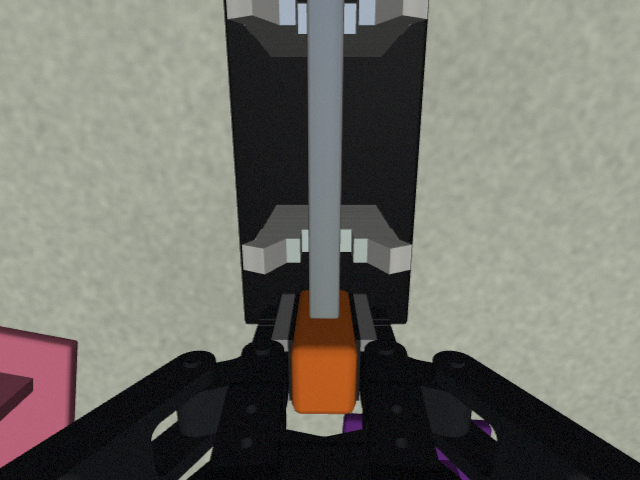

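The hook is gripped: the gap is 19 mm and the handle at (324,350) is between the pads. The home TCP is (0.461,-0.324,0.0365), yaw 0.18. I lift it straight up.

```bash
python3 -m creep '[[0,0,-5,0,0,0,1],[0,0,-12,0,0,0,1],[0,0,-20,0,0,0,1],[0,0,-25,0,0,0,1],[0,0,-25,0,0,0,1],[0,0,-25,0,0,0,1],[0,0,-8,0,0,0,1],[0,0,0,0,0,0,1]]'
python3 - <<'E'
from h import *
np.set_printoptions(precision=4,suppress=True)
s=snap('wrist','w4')
o=observe();print(o['tcp_pos'],o['ee_rot'],o['contact_force'],o['ft_torque'])
hookfit(s,o['tcp_pos'][:2],.18,.21)
snap('scene','s4');
E
```

```text
time_s: 6.72
tcp_pos: [0.4611, -0.3237, 0.1568]
ee_rot: [-3.141, -0.001, 0.18]
contact_force: [-0.7, -0.1, -2.1]
finger_gap: 0.019
[ 0.4608 -0.3235  0.1561] [-3.1408  0.0001  0.1801] [-0.5077  0.9431 -2.0179] [-0.0485  0.1774  0.0073]
handle top ((460.9241027832031, -323.1335754394531), (26.790775299072266, 53.160003662109375), 10.408226013183594) [ 0.462  -0.3232  0.2002] 4531
bar yaw 0.1750 pitch(up) -0.0016 c [ 0.5252 -0.3119  0.1825] line y at h x -0.323330096624681 zbar at h 0.18256198037191623 n 10313
```

View pics/w4.png

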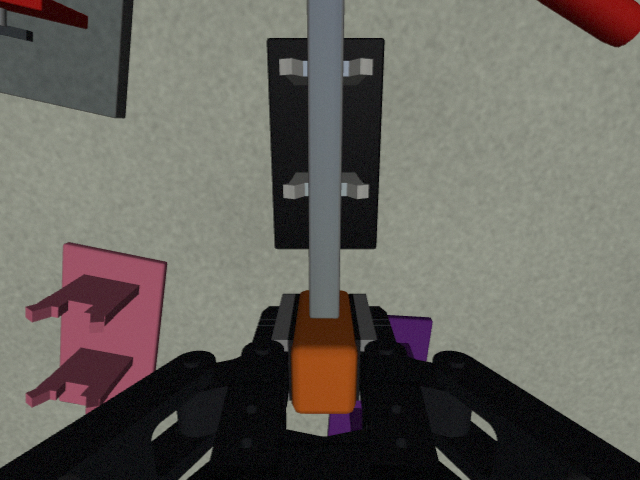

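```bash
cat >> h.py <<'E'
YAW=-.0358; O=np.array([.562,-.019]); EX=np.array([np.cos(YAW),np.sin(YAW)]); EY=np.array([-EX[1],EX[0]])
def sh2w(x,y,z): return np.r_[O+EX*x/1000+EY*y/1000,z/1000]
def w2sh(p): return np.r_[(np.array(p[:2])-O)@EX,(np.array(p[:2])-O)@EY]*1000
def st():
    o=observe();print('t',round(o['time_s'],2),'tcp sh',np.round(w2sh(o['tcp_pos']),1),'z',round(o['tcp_pos'][2]*1000,1),'rpy',np.round(o['ee_rot'],4),'F',np.round(o['contact_force'],1),'M',np.round(o['ft_torque'],2))
E
python3 - <<'E'
from h import *
st()
to(sh2w(-110,-51,106),YAW)
to(sh2w(-25,-51,106),YAW)
sim([[-22,-20,0,0,0,.03,1],[-10,-40,0,0,0,.06,1],[0,-50,10,0,0,.06,1],[10,-50,12,0,0,.05,1],[10,-50,12,0,0,.016,1],[10,-50,12,0,0,0,1]])
print(sh2w(-110,-51,106))
E
```

```text
t 6.83 tcp sh [ -90.4 -307.9] z 155.7 rpy [-3.1406e+00  6.0000e-04  1.8000e-01] F [-0.2 -0.7 -2.1] M [-0.04  0.19 -0.04]
shift [  35.9 -255.1   50. ] turn [-0.001   0.0007  0.2158] | axes shift in target frame [ -19.6 -256.9   49.7]
shift [ 118.9 -236.9   49.9] turn [-0.001   0.0007  0.2158] | axes shift in target frame [  65.4 -256.9   49.7]
0 [ 0.4354 -0.3078  0.1558] yaw 0.15 az -0.615 r 0.533
1 [ 0.4196 -0.2697  0.1558] yaw 0.09 az -0.571 r 0.499
2 [ 0.4151 -0.2199  0.1459] yaw 0.03 az -0.487 r 0.470
3 [ 0.4235 -0.1696  0.1339] yaw -0.02 az -0.381 r 0.456
4 [ 0.4345 -0.1198  0.1219] yaw -0.036 az -0.269 r 0.451
5 [ 0.4463 -0.0702  0.11  ] yaw -0.036 az -0.156 r 0.452
[ 0.45024507 -0.06603016  0.106     ]
```

```bash
python3 -m creep '[[-22,-20,0,0,0,0.03,1],[-10,-40,0,0,0,0.06,1],[0,-50,10,0,0,0.06,1],[10,-50,12,0,0,0.05,1],[10,-50,12,0,0,0.016,1],[10,-50,12,0,0,0,1],[4,-4,4,0,0,0,1],[0,0,0,0,0,0,1],[0,0,0,0,0,0,1]]'
python3 - <<'E'
from h import *
np.set_printoptions(precision=4,suppress=True)
st(); to(sh2w(-25,-51,106),YAW)
s=snap('wrist','w5'); o=observe()
hookfit(s,o['tcp_pos'][:2],YAW,.16)
snap('top','t5')
E
```

```text
time_s: 7.95
tcp_pos: [0.4504, -0.0679, 0.1065]
ee_rot: [-3.142, 0.0, -0.038]
contact_force: [0.5, 0.2, -2.0]
finger_gap: 0.019
t 7.95 tcp sh [-109.8  -52.9] z 106.5 rpy [-3.1416  0.0002 -0.038 ] F [ 0.5  0.2 -2. ] M [ 0.02  0.13 -0.05]
shift [84.7 -2.   0.5] turn [-0.      0.0002 -0.0022] | axes shift in target frame [84.8 -1.9  0.5]
handle top ((450.3058776855469, -68.84722137451172), (56.35700988769531, 25.789148330688477), 89.83307647705078) [ 0.4515 -0.0676  0.15  ] 4545
bar yaw -0.0427 pitch(up) -0.0025 c [ 0.5156 -0.0704  0.1322] line y at h x -0.06759516183942822 zbar at h 0.13234585447390332 n 10321
```

View pics/w5.png

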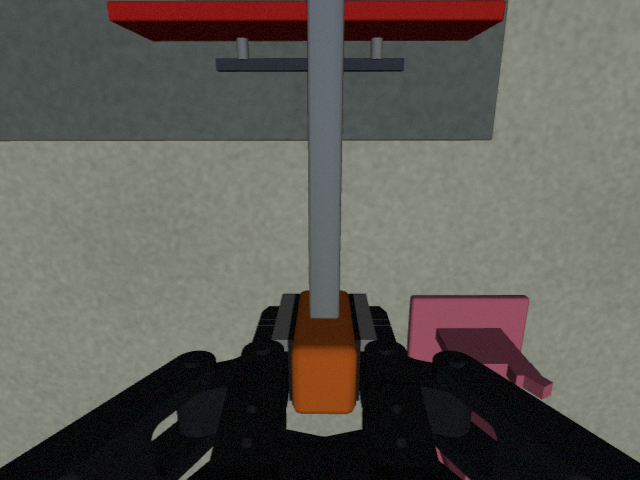

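The hook is level and in line with the shelf, over the stop (305,20). I reach in under the deck, above the lip.

```bash
python3 -m creep '[[10,-1,0,0,0,0,1],[20,-1,0,0,0,0,1],[20,0,0,0,0,0,1],[20,0,0,0,0,0,1],[10,0,0,0,0,0,1],[5,0,0,0,0,0,1],[0,0,0,0,0,0,1],[0,0,0,0,0,0,1]]'
python3 - <<'E'
from h import *
np.set_printoptions(precision=4,suppress=True)
st()
s=snap('wrist','w6')
snap('top','t6'); a=snap('scene','s6')
im=a['img'][130:380,120:340,::-1]
cv2.imwrite('pics/c6.png',np.clip((cv2.resize(im,None,fx=2.4,fy=2.4,interpolation=cv2.INTER_CUBIC)/255.)**.6*300,0,255).astype(np.uint8))
E
```

```text
time_s: 9.05
tcp_pos: [0.5353, -0.0678, 0.1064]
ee_rot: [-3.141, 0.0, -0.036]
contact_force: [0.7, 0.3, -2.3]
finger_gap: 0.0188
t 9.05 tcp sh [-24.9 -49.7] z 106.4 rpy [-3.141   0.0003 -0.0364] F [ 0.7  0.3 -2.3] M [0.04 0.18 0.09]
```

View pics/w6.png

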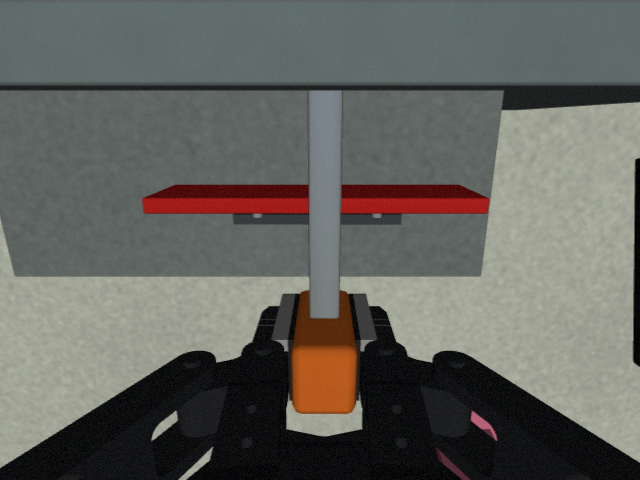

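View pics/c6.png

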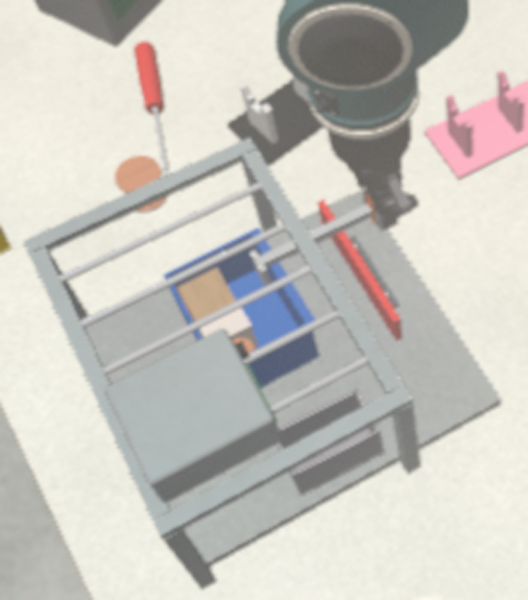

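```bash
python3 - <<'E'
from h import *
np.set_printoptions(precision=2,suppress=True)
for n in ['w6','t6','s6','top0']:
    s=load(n);w=pts(s);hsv=cv2.cvtColor(s['img'],cv2.COLOR_RGB2HSV).astype(int);H,S=hsv[...,0],hsv[...,1]
    sx=(w[...,:2]-O)@EX*1000; sy=(w[...,:2]-O)@EY*1000;Z=w[...,2]*1000
    m=((H<6)|(H>174))&(S>110)&(Z>56)&(Z<64)&(abs(sx)<40)
    for a,b in((-125,-70),(-25,35)):
        q=m&(sy>a)&(sy<b)
        if q.sum()>5: print(n,a,q.sum(),'sx',np.percentile(sx[q],[2,50,98]),'sy',np.percentile(sy[q],[0,100]))
    b=(H>100)&(H<125)&(S>110)&(sx>60)&(sx<130)&(Z>78)&(Z<92)
    q=b&(sx<100); 
    if q.sum()>5: print('lip',q.sum(),'sx',np.percentile(sx[q],[2,50,98]))
    d=(abs(Z-162)<4)&(S<80)&(sx<85)&(abs(sy)<160); print('deck front',np.percentile(sx[d],2) if d.sum()>5 else None)
    print('floor front', [round(float(np.percentile(sx[(abs(Z-15)<4)&(S<80)&(sx>-70)&(sx<-20)&(sy>lo)&(sy<lo+30)],1)),1) for lo in (-100,60)])
E
```

```text
w6 -125 1985 sx [ 5.89 10.12 13.7 ] sy [-124.99  -70.01]
w6 -25 2165 sx [ 5.97 10.3  13.81] sy [-24.87  34.98]
deck front -31.533240298624694
floor front [-45.8, -45.2]
lip 38 sx [61.2  74.58 98.24]
deck front 56.431539524706714Traceback (most recent call last):
  File "<stdin>", line 14, in <module>
    return _quantile_unchecked(
        a, q, axis, out, overwrite_input, method, keepdims, weights)
    return _ureduce(a,
                    func=_quantile_ureduce_func,
    ...<5 lines>...
                    overwrite_input=overwrite_input,
                    method=method)
    r = func(a, **kwargs)
    result = _quantile(arr,
                       quantiles=q,
    ...<2 lines>...
                       out=out,
                       weights=wgt)
    slices_having_nans = np.isnan(arr[-1, ...])
                                  ~~~^^^^^^^^^
IndexError: index -1 is out of bounds for axis 0 with size 0
```

The stop's +x face is seen at shelf x≈14. I lower the claw inside the front wall.

```bash
python3 -m creep '[[0,0,5,0,0,0,1],[0,0,8,0,0,0,1],[0,0,8,0,0,0,1],[0,0,6,0,0,0,1],[0,0,3,0,0,0,1],[0,0,0,0,0,0,1],[0,0,0,0,0,0,1]]'
python3 - <<'E'
from h import *
st()
a=snap('scene','s7')
im=a['img'][200:290,180:300,::-1]
cv2.imwrite('pics/c7.png',np.clip((cv2.resize(im,None,fx=6,fy=6,interpolation=cv2.INTER_CUBIC)/255.)**.6*300,0,255).astype(np.uint8))
a=snap('wrist','w7'); np.set_printoptions(precision=4,suppress=True); hookfit(a,observe()['tcp_pos'][:2],YAW,.125)
E
```

```text
time_s: 10.07
tcp_pos: [0.5359, -0.0678, 0.0766]
ee_rot: [-3.141, -0.0, -0.036]
contact_force: [0.9, -0.5, -2.2]
finger_gap: 0.0189
t 10.07 tcp sh [-24.3 -49.7] z 76.6 rpy [-3.1412e+00 -2.0000e-04 -3.6200e-02] F [ 0.9 -0.5 -2.2] M [ 0.03  0.12 -0.03]
handle top ((535.1439819335938, -71.411376953125), (38.43096160888672, 24.524188995361328), 87.34054565429688) [ 0.5369 -0.0675  0.1201] 4498
bar yaw -0.0415 pitch(up) -0.0016 c [ 0.5894 -0.0697  0.1023] line y at h x -0.06746704365970553 zbar at h 0.10243150589791726 n 7432
```

View pics/c7.png

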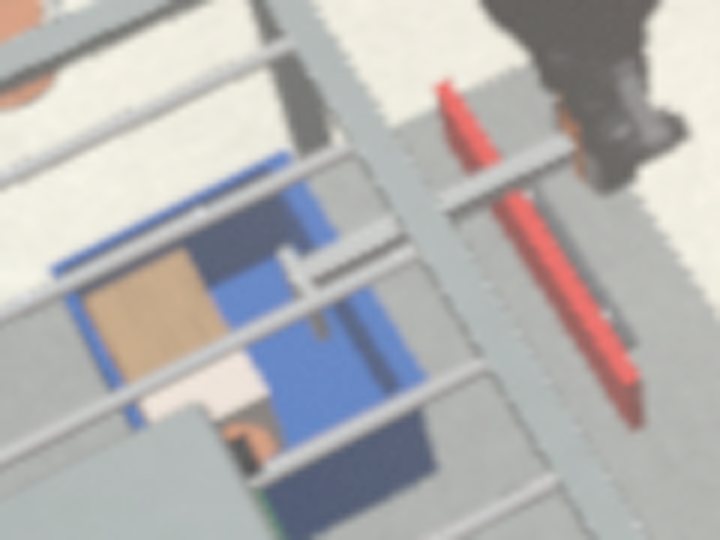

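The claw is inside the tote behind the front lip (310,290 in the crop), with about 5 mm of bar gap. I go 2.5 mm deeper, then take up the slack gently.

```bash
python3 -m creep '[[0,0,1.5,0,0,0,1],[0,0,1,0,0,0,1],[-1,0,0,0,0,0,1],[-2,0,0,0,0,0,1],[-2,0,0,0,0,0,1],[-1.5,0,0,0,0,0,1],[-1,0,0,0,0,0,1],[-1,0,0,0,0,0,1],[-1,0,0,0,0,0,1],[-1,0,0,0,0,0,1],[-1,0,0,0,0,0,1],[-1,0,0,0,0,0,1],[-1,0,0,0,0,0,1]]'
python3 - <<'E'
from h import *
st()
a=snap('top','t8')
E
```

```text
time_s: 11.8
tcp_pos: [0.5224, -0.0672, 0.074]
ee_rot: [-3.141, -0.0, -0.036]
contact_force: [4.6, -0.0, -3.8]
finger_gap: 0.0188
t 11.8 tcp sh [-37.8 -49.6] z 74.0 rpy [-3.1412e+00 -3.0000e-04 -3.6100e-02] F [ 4.6 -0.  -3.8] M [ 0.08 -0.62  0.07]
```

```bash
python3 -m creep '[[-1,0,0,0,0,0,1],[-2,0,0,0,0,0,1],[-3,0,0,0,0,0,1],[-3,0,0,0,0,0,1],[-3,0,0,0,0,0,1],[-3,0,0,0,0,0,1],[-3,0,0,0,0,0,1],[-3,0,0,0,0,0,1],[-3,0,0,0,0,0,1],[-2,0,0,0,0,0,1],[-1,0,0,0,0,0,1]]'
python3 - <<'E'
from h import *
np.set_printoptions(precision=1,suppress=True)
st()
s=snap('top','t9')
w=pts(s);hsv=cv2.cvtColor(s['img'],cv2.COLOR_RGB2HSV).astype(int);H,S=hsv[...,0],hsv[...,1]
sx=(w[...,:2]-O)@EX*1000; sy=(w[...,:2]-O)@EY*1000;Z=w[...,2]*1000
rim=(H>100)&(H<125)&(S>110)&(Z>79)&(Z<91)&(sx>0)&(sx<200)
q=rim&(sx>120)
for a in range(-120,20,10):
    k=q&(sy>=a)&(sy<a+10)
    if k.sum()>2: print(a,np.percentile(sx[k],97))
for a in range(40,170,10):
    k=rim&(sx>=a)&(sx<a+10)
    if k.sum()>1: print('x',a,np.percentile(sy[k],[3,97]))
a=s['img'][60:250,260:440,::-1]
cv2.imwrite('pics/c9.png',np.clip((cv2.resize(a,None,fx=3.1,fy=3.1,interpolation=cv2.INTER_CUBIC)/255.)**.6*300,0,255).astype(np.uint8))
E
```

```text
time_s: 13.22
tcp_pos: [0.4952, -0.0663, 0.074]
ee_rot: [-3.141, 0.0, -0.036]
contact_force: [4.4, 0.3, -3.1]
finger_gap: 0.0191
t 13.22 tcp sh [-65.  -49.6] z 74.0 rpy [-3.1  0.  -0. ] F [ 4.4  0.3 -3.1] M [-0.1 -0.7  0. ]
-120 156.8188080023708
-110 159.8110459956897
-100 160.62425597804284
-90 159.21901551257452
-80 159.69592215723983
-60 160.22554554049538
-50 159.7499226825584
-40 159.71588597970648
-30 159.43100632028913
-20 158.60149728265085
0 159.560300887222
10 159.48223085503383
x 50 [-13.8 451. ]
x 60 [-16.  430.9]
x 70 [ 12.  422.1]
x 80 [417.7 419.5]
x 90 [419.4 422. ]
x 100 [-112.5   13.1]
x 110 [-113.    13.4]
x 120 [-112.6   13.9]
x 130 [-114.8  648.9]
x 140 [-114.8  640.1]
x 150 [-112.1  625.6]
x 160 [-96.2 618. ]
```

View pics/c9.png

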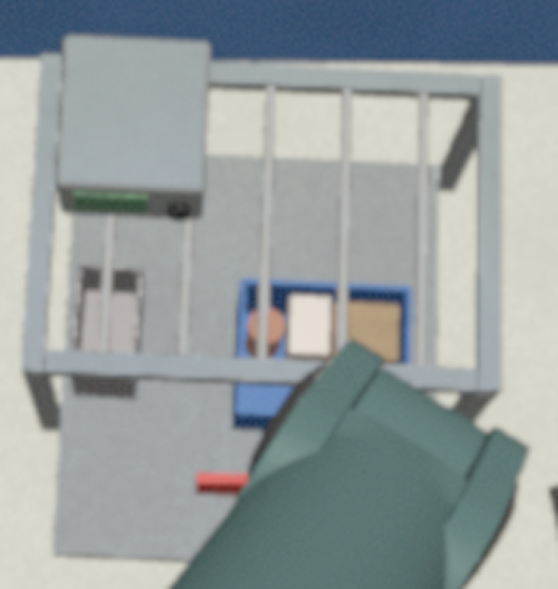

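The tote follows, with its back edge at 160 (it was 190), and it is nearly square.

```bash
python3 -m creep '[[-1,0,0,0,0,0,1],[-2,0,0,0,0,0,1],[-3,0,0,0,0,0,1],[-3,0,0,0,0,0,1],[-3,0,0,0,0,0,1],[-3,0,0,0,0,0,1],[-3,0,0,0,0,0,1],[-3,0,0,0,0,0,1],[-3,0,0,0,0,0,1],[-3,0,0,0,0,0,1],[-2,0,0,0,0,0,1],[-1.5,0,0,0,0,0,1],[-1,0,0,0,0,0,1],[-1,0,0,0,0,0,1]]'
python3 - <<'E'
from h import *
st()
E
python3 -m creep '[[-1,0,0,0,0,0,1],[-1,0,0,0,0,0,1],[-1,0,0,0,0,0,1],[-1,0,0,0,0,0,1]]'
python3 - <<'E'
from h import *
st()
E
python3 -m creep '[[-1,0,0,0,0,0,1],[-1,0,0,0,0,0,1]]'
python3 - <<'E'
from h import *
st()
snap('wrist','w10')
E
```

```text
time_s: 15.02
tcp_pos: [0.4628, -0.0651, 0.074]
ee_rot: [-3.141, 0.0, -0.036]
contact_force: [4.4, 0.2, -4.2]
finger_gap: 0.0189
t 15.03 tcp sh [-97.5 -49.7] z 74.0 rpy [-3.1412  0.     -0.0362] F [ 4.4  0.2 -4.2] M [-0.03 -0.65  0.04]
time_s: 15.52
tcp_pos: [0.4588, -0.065, 0.0739]
ee_rot: [-3.141, 0.0, -0.036]
contact_force: [3.3, 0.1, -2.8]
finger_gap: 0.0188
t 15.53 tcp sh [-101.5  -49.6] z 73.9 rpy [-3.1412e+00  1.0000e-04 -3.6200e-02] F [ 3.3  0.1 -2.8] M [-0.06 -0.72  0.03]
time_s: 15.78
tcp_pos: [0.4567, -0.0649, 0.074]
ee_rot: [-3.141, 0.0, -0.036]
contact_force: [4.5, -0.4, -3.2]
finger_gap: 0.0186
t 15.78 tcp sh [-103.5  -49.7] z 74.0 rpy [-3.1412e+00  1.0000e-04 -3.6200e-02] F [ 4.5 -0.4 -3.2] M [-0.03 -0.66 -0.01]
```

View pics/w10.png

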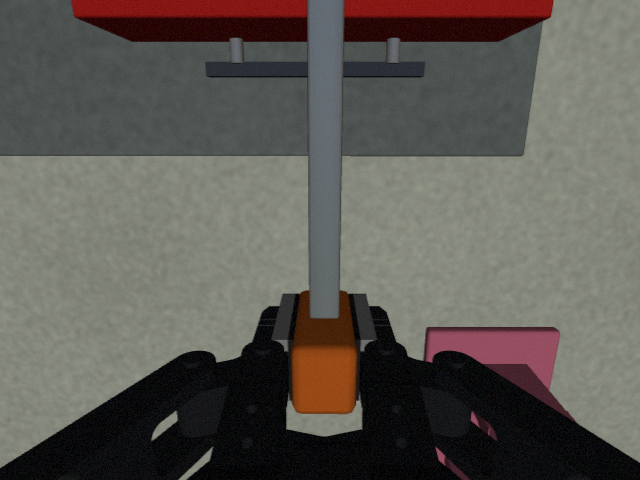

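```bash
cat > f.sh <<'E'
python3 - <<'P'
from h import *
st()
P
E
python3 -m creep '[[-1,0,0,0,0,0,1],[-1,0,0,0,0,0,1]]' >/dev/null; bash f.sh
python3 -m creep '[[-0.5,0,0,0,0,0,1],[-0.5,0,0,0,0,0,1]]' >/dev/null; bash f.sh
python3 -m creep '[[-0.5,0,0,0,0,0,1],[-0.5,0,0,0,0,0,1]]' >/dev/null; bash f.sh
python3 -m creep '[[-0.5,0,0,0,0,0,1],[-0.5,0,0,0,0,0,1]]' >/dev/null; bash f.sh
python3 -m creep '[[-0.5,0,0,0,0,0,1],[-0.5,0,0,0,0,0,1]]' >/dev/null; bash f.sh
```

```text
t 16.07 tcp sh [-105.5  -49.6] z 73.9 rpy [-3.1412e+00  1.0000e-04 -3.6300e-02] F [ 3.9 -0.1 -3.8] M [-0.02 -0.72 -0.04]
t 16.32 tcp sh [-106.5  -49.6] z 74.0 rpy [-3.1412  0.     -0.0362] F [ 4.6  0.5 -3.1] M [-0.03 -0.69  0.04]
t 16.57 tcp sh [-107.5  -49.6] z 73.9 rpy [-3.1412e+00  1.0000e-04 -3.6200e-02] F [ 4.2  0.7 -3.5] M [-0.01 -0.69  0.04]
t 16.82 tcp sh [-108.5  -49.6] z 73.9 rpy [-3.1412e+00  1.0000e-04 -3.6200e-02] F [ 4.2 -0.2 -2.9] M [-0.04 -0.68 -0.04]
t 17.07 tcp sh [-109.5  -49.6] z 73.9 rpy [-3.1412e+00  1.0000e-04 -3.6200e-02] F [ 4.8 -0.1 -3.3] M [ 0.05 -0.67  0.04]
```

```bash

python3 -m creep '[[-0.4,0,0,0,0,0,1],[-0.4,0,0,0,0,0,1]]' >/dev/null; bash f.sh
python3 -m creep '[[-0.4,0,0,0,0,0,1],[-0.4,0,0,0,0,0,1]]' >/dev/null; bash f.sh
python3 -m creep '[[-0.4,0,0,0,0,0,1],[-0.4,0,0,0,0,0,1]]' >/dev/null; bash f.sh
```

```text
t 17.32 tcp sh [-110.3  -49.6] z 73.9 rpy [-3.1411e+00  1.0000e-04 -3.6100e-02] F [ 5.1  0.8 -3.9] M [-0.04 -0.71  0.02]
t 17.57 tcp sh [-111.   -49.6] z 74.0 rpy [-3.1412 -0.     -0.0362] F [ 4.4 -0.4 -3.2] M [-0.06 -0.75  0.04]
t 17.82 tcp sh [-111.7  -49.7] z 74.0 rpy [-3.1413e+00 -2.0000e-04 -3.6200e-02] F [ 5.2 -0.3 -3.4] M [-0.06 -0.97  0.  ]
```

```bash

python3 -m creep '[[-0.3,0,0,0,0,0,1],[-0.3,0,0,0,0,0,1]]' >/dev/null; bash f.sh
python3 -m creep '[[-0.3,0,0,0,0,0,1],[-0.3,0,0,0,0,0,1]]' >/dev/null; bash f.sh
python3 -m creep '[[-0.3,0,0,0,0,0,1],[0,0,0,0,0,0,1]]' >/dev/null; bash f.sh
```

```text
t 18.07 tcp sh [-112.2  -49.7] z 74.0 rpy [-3.1413e+00 -5.0000e-04 -3.6100e-02] F [ 6.3 -0.9 -5.3] M [ 0.01 -1.07  0.07]
t 18.32 tcp sh [-112.7  -49.7] z 74.0 rpy [-3.1414e+00 -7.0000e-04 -3.6100e-02] F [ 8.2  0.5 -5.5] M [-0.05 -1.21  0.11]
t 18.57 tcp sh [-112.9  -49.6] z 74.1 rpy [-3.1414e+00 -8.0000e-04 -3.6100e-02] F [ 7.9  0.4 -6. ] M [-0.06 -1.19  0.03]
```

Contact is felt at about -111.4, and the bar is now near 4 N. The claw is loading high on the wall (Fz is growing), so I pitch the hook nose-down slightly. That way the claw's lower edge does the pulling.

```bash

python3 -m creep '[[0,0,-0.5,0,-0.005,0,1],[0,0,-0.5,0,-0.005,0,1],[0,0,0,0,-0.005,0,1],[0,0,0,0,0,0,1]]' >/dev/null; bash f.sh
python3 - <<'E'
from h import *
np.set_printoptions(precision=4,suppress=True)
s=snap('scene','s11'); w=pts(s);hsv=cv2.cvtColor(s['img'],cv2.COLOR_RGB2HSV).astype(int);H,S=hsv[...,0],hsv[...,1]
sx=(w[...,:2]-O)@EX*1000; sy=(w[...,:2]-O)@EY*1000;Z=w[...,2]*1000
def plane(sx,sy,Z,H,S):
    m=(H>100)&(H<125)&(S>110)&(Z>77)&(Z<94)&(sx>0)&(sx<125)&(sy>-125)&(sy<25)
    A=np.c_[sx[m],sy[m],np.ones(m.sum())]; c=np.linalg.lstsq(A,Z[m],rcond=None)[0]; r=Z[m]-A@c; k=abs(r)<3
    c=np.linalg.lstsq(A[k],Z[m][k],rcond=None)[0]; print('plane',c,k.sum(),'x range',sx[m].min(),sx[m].max(), 'front/back z',c@[12,-50,1],c@[110,-50,1])
plane(sx,sy,Z,H,S)
s=load('scene0'); w=pts(s);hsv=cv2.cvtColor(s['img'],cv2.COLOR_RGB2HSV).astype(int);H,S=hsv[...,0],hsv[...,1]
sx=(w[...,:2]-O)@EX*1000-78; sy=(w[...,:2]-O)@EY*1000;Z=w[...,2]*1000
plane(sx,sy,Z,H,S)
a=load('s11')['img'][200:310,180:320,::-1]
cv2.imwrite('pics/c11.png',np.clip((cv2.resize(a,None,fx=5,fy=5,interpolation=cv2.INTER_CUBIC)/255.)**.6*300,0,255).astype(np.uint8))
E
```

```text
t 19.07 tcp sh [-113.   -49.7] z 75.1 rpy [-3.1413  0.0144 -0.0361] F [ 5.1  0.4 -0.7] M [ 0.06 -1.33  0.08]
plane [-0.0089 -0.0041 83.9071] 191 x range 7.995235774361526 113.49467429224268 front/back z 84.00665731495947 83.13179271962503
plane [ 0.0002 -0.002  83.5203] 177 x range 7.220074375377891 113.59250809192875 front/back z 83.6202738816234 83.63775537062607
```

View pics/c11.png

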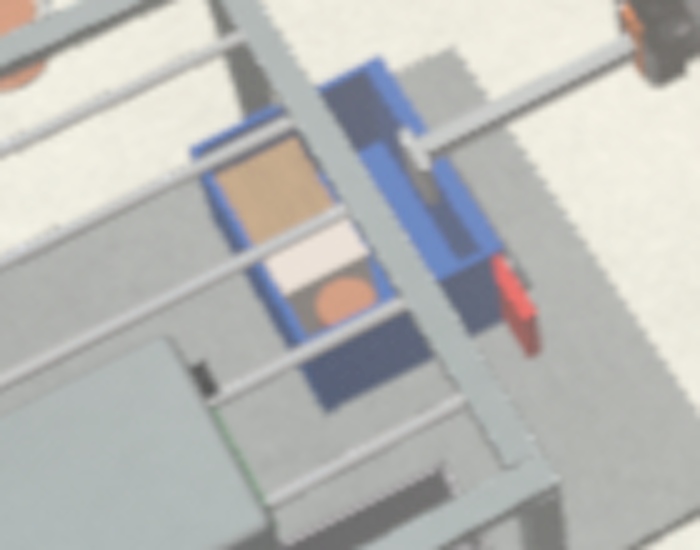

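```bash

python3 -m creep '[[-0.3,0,0,0,0,0,1],[-0.3,0,0,0,0,0,1]]' >/dev/null; bash f.sh
python3 -m creep '[[-0.3,0,0,0,0,0,1]]' >/dev/null; bash f.sh
```

```text
t 19.38 tcp sh [-113.1  -49.7] z 75.2 rpy [-3.1415  0.0132 -0.0361] F [ 9.5  0.8 -4.4] M [-0.11 -2.06  0.12]
t 19.5 tcp sh [-113.3  -49.7] z 75.2 rpy [-3.1414  0.013  -0.0362] F [ 9.3  0.6 -3.3] M [-0.03 -2.1   0.03]
```

```bash

python3 -m creep '[[-0.3,0,0,0,0,0,1],[-0.3,0,0,0,0,0,1]]' >/dev/null; bash f.sh
python3 -m creep '[[-0.3,0,0,0,0,0,1]]' >/dev/null; bash f.sh
```

```text
t 19.75 tcp sh [-113.7  -49.7] z 75.3 rpy [-3.1415  0.0128 -0.036 ] F [10.2 -1.2 -3.7] M [-0.09 -2.18  0.05]
t 19.88 tcp sh [-114.   -49.7] z 75.3 rpy [ 3.1416  0.0127 -0.036 ] F [10.9 -0.7 -4.5] M [-0.12 -2.27  0.02]
```

```bash

python3 -m creep '[[-0.3,0,0,0,0,0,1],[0,0,0,0,0,0,1]]' >/dev/null; bash f.sh
python3 -m creep '[[0,0,0,0,0,0,1],[0,0,0,0,0,0,1]]' >/dev/null; bash f.sh
```

```text
t 20.12 tcp sh [-114.3  -49.7] z 75.3 rpy [-3.1416  0.0126 -0.036 ] F [11.4 -0.3 -5.5] M [-0.14 -2.32  0.04]
t 20.38 tcp sh [-114.3  -49.7] z 75.3 rpy [ 3.1416  0.0126 -0.0359] F [12.   0.7 -4.5] M [-0.06 -2.27  0.03]
```

```bash

python3 -m creep '[[0,0,0,0,0,0,1],[0,0,0,0,0,0,1],[0,0,0,0,0,0,1],[0,0,0,0,0,0,1]]' >/dev/null; bash f.sh
python3 - <<'E'
from h import *
snap('scene','s12');snap('wrist','w12')
E
python3 -m creep '[[0,0,0,0,0,0,1],[0,0,0,0,0,0,1],[0,0,0,0,0,0,1]]' >/dev/null; bash f.sh
cat >> h.py <<'E'
def tote(s,sx0=0,sx1=125):
    w=pts(s);hsv=cv2.cvtColor(s['img'],cv2.COLOR_RGB2HSV).astype(int);H,S=hsv[...,0],hsv[...,1]
    sx=(w[...,:2]-O)@EX*1000; sy=(w[...,:2]-O)@EY*1000;Z=w[...,2]*1000
    m=(H>100)&(H<125)&(S>110)&(Z>77)&(Z<94)&(sx>sx0)&(sx<sx1)&(sy>-125)&(sy<25)
    A=np.c_[sx[m],sy[m],np.ones(m.sum())]; c=np.linalg.lstsq(A,Z[m],rcond=None)[0]; r=Z[m]-A@c; k=abs(r)<3
    c=np.linalg.lstsq(A[k],Z[m][k],rcond=None)[0]; print('plane slope',np.round(c,4),k.sum())
    fr=[];bk=[]
    for a in range(-110,10,10):
        q=m&(sy>=a)&(sy<a+10)
        f=sx[q&(sx<sx0+45)]; b=sx[q&(sx>sx0+80)]
        if len(f)>4: fr.append((a+5,np.percentile(f,4)))
        if len(b)>4: bk.append((a+5,np.percentile(b,96)))
    for n,l in(('front',fr),('back',bk)):
        if len(l)>2: l=np.array(l);p=np.polyfit(l[:,0],l[:,1],1);print(n,'slope %.4f at sy-50 %.1f'%(p[0],np.polyval(p,-50)),len(l))
    r=((H<6)|(H>174))&(S>110)&(Z>54)&(Z<64)&(abs(sx)<40)&(sy>-140)&(sy<50)
    if r.sum()>5: print('stop sx',np.percentile(sx[r],[3,50,97]),r.sum())
E
python3 - <<'E'
from h import *
tote(load('s12'));tote(load('s11'));tote(load('scene0'),75,200)
E
```

```text
t 20.88 tcp sh [-114.3  -49.7] z 75.3 rpy [-3.1416  0.0126 -0.036 ] F [12.5 -1.4 -4.3] M [-0.03 -2.35  0.06]
t 21.35 tcp sh [-114.3  -49.6] z 75.3 rpy [-3.1416  0.0127 -0.036 ] F [11.7 -1.6 -4.4] M [-0.1  -2.31  0.04]
plane slope [-1.9000e-03 -1.4000e-03  8.3692e+01] 199
front slope -0.0006 at sy-50 8.2 10
back slope 0.0076 at sy-50 111.6 4
stop sx [ 4.99879316  8.69531107 12.38356105] 46
plane slope [-8.90000e-03 -4.10000e-03  8.39071e+01] 191
front slope -0.0102 at sy-50 9.5 10
back slope -0.0030 at sy-50 113.4 5
stop sx [ 5.71704461 10.0878795  13.72209873] 44
plane slope [ 2.00000e-04 -2.00000e-03  8.35064e+01] 177
front slope -0.0164 at sy-50 87.1 10
stop sx [ 7.44039041 11.97300765 15.27077505] 194
```

Held for over 1.2 s at about 8 N. The tote is square to the bar (front slope ≈ 0) and level, and the bar has yielded about 3 mm. Now I ease off slowly.

```bash

python3 -m creep '[[0.2,0,0,0,0,0,1],[0.3,0,0,0,0,0,1],[0.3,0,0,0,0,0,1],[0.3,0,0,0,0,0,1]]' >/dev/null; bash f.sh
python3 -m creep '[[0.3,0,0,0,0,0,1],[0.3,0,0,0,0,0,1],[0.3,0,0,0,0,0,1],[0.3,0,0,0,0,0,1]]' >/dev/null; bash f.sh
python3 -m creep '[[0.3,0,0,0,0,0,1],[0.3,0,0,0,0,0,1],[0.3,0,0,0,0,0,1],[0.3,0,0,0,0,0,1]]' >/dev/null; bash f.sh
python3 -m creep '[[0.3,0,0,0,0,0,1],[0.3,0,0,0,0,0,1],[0.3,0,0,0,0,0,1],[0.3,0,0,0,0,0,1]]' >/dev/null; bash f.sh
```

```text
t 21.85 tcp sh [-114.3  -49.7] z 75.0 rpy [-3.1412  0.0148 -0.0362] F [ 3.7  0.2 -0.2] M [-0.04 -0.96  0.06]
t 22.35 tcp sh [-113.5  -49.6] z 74.8 rpy [-3.1411  0.0157 -0.0363] F [ 1.6 -0.7 -1.4] M [-0.   -0.2   0.02]
t 22.85 tcp sh [-112.1  -49.6] z 74.9 rpy [-3.1411  0.0154 -0.0362] F [-0.3  0.3 -2.2] M [0.01 0.09 0.05]
t 23.35 tcp sh [-110.8  -49.7] z 74.9 rpy [-3.1412  0.0151 -0.0362] F [-0.8  0.2 -2.7] M [ 0.01  0.12 -0.05]
```

The hook has no load now. I clear the wall, level the hook, and lift out above the lip (staying below the deck).

```bash

python3 -m creep '[[1,0,0,0,0,0,1],[2,0,0,0,0,0,1],[2,0,0,0,0,0,1],[2,0,-1,0,0.008,0,1],[0,0,-2,0,0.007,0,1],[0,0,-4,0,0,0,1],[0,0,-8,0,0,0,1],[0,0,-8,0,0,0,1],[0,0,-7,0,0,0,1],[0,0,-3,0,0,0,1],[0,0,0,0,0,0,1],[0,0,0,0,0,0,1]]' >/dev/null; bash f.sh
python3 - <<'E'
from h import *
tote(snap('scene','s13'))
s=snap('wrist','w13'); 
im=load('s13')['img'][200:310,180:320,::-1]
cv2.imwrite('pics/c13.png',np.clip((cv2.resize(im,None,fx=5,fy=5,interpolation=cv2.INTER_CUBIC)/255.)**.6*300,0,255).astype(np.uint8))
np.set_printoptions(precision=4,suppress=True)
hookfit(s,observe()['tcp_pos'][:2],YAW,.16)
E
```

```text
t 24.85 tcp sh [-103.9  -49.6] z 107.6 rpy [-3.1412e+00  4.0000e-04 -3.6200e-02] F [-0.7 -0.  -2.3] M [-0.03  0.11 -0.01]
plane slope [1.10000e-03 1.30000e-03 8.37013e+01] 192
front slope -0.0090 at sy-50 9.1 10
back slope 0.0009 at sy-50 113.2 4
stop sx [ 5.8751809   9.60165642 13.78915199] 45
handle top ((456.24261474609375, -65.04818725585938), (57.851806640625, 25.406631469726562), 89.20030212402344) [ 0.4575 -0.0647  0.1511] 4550
bar yaw -0.0408 pitch(up) -0.0026 c [ 0.5216 -0.0673  0.1333] line y at h x -0.06462243213186401 zbar at h 0.13345151672981115 n 10328
```

View pics/c13.png

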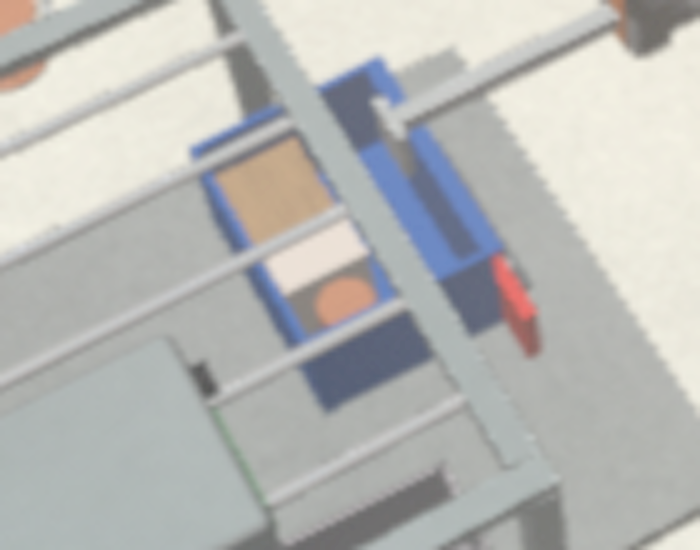

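View pics/w13.png

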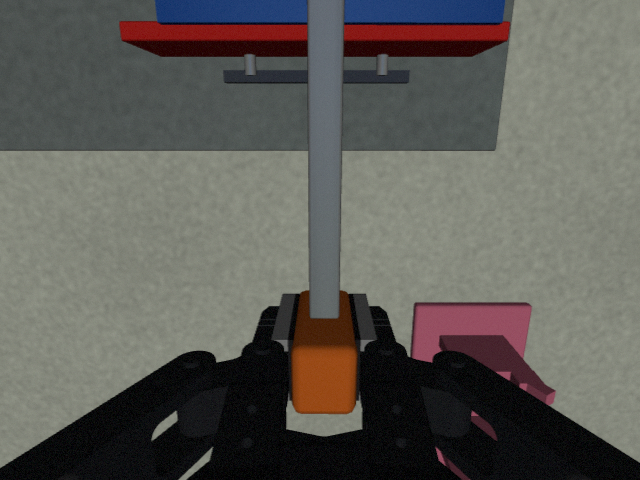

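The tote's front wall touches the red bar squarely (wrist view: the blue lip edge along row 23 runs parallel to the bar). The hook still sits unchanged in the grip at (324,350). I back out and return to above the rest.

```bash

python3 -m creep '[[-10,0,0,0,0,0,1],[-20,0,0,0,0,0,1],[-20,0,0,0,0,0,1],[-5,10,-8,0,0,0,1],[0,30,-10,0,0,0,1],[0,45,-12,0,0,-0.02,1],[0,45,-12,0,0,-0.05,1],[0,45,-8,0,0,-0.06,1],[0,40,0,0,0,-0.06,1],[5,20,0,0,0,-0.026,1],[0,5,0,0,0,0,1],[0,0,0,0,0,0,1]]' >/dev/null; bash f.sh
python3 - <<'E'
from h import *
print(observe()['tcp_pos'])
to([.461,-.3239,.1565],.18)
E
```

```text
t 26.45 tcp sh [-140.2 -287.7] z 157.7 rpy [-3.141e+00  4.000e-04  1.789e-01] F [-0.1  0.3 -1.5] M [ 0.01  0.19 -0.05]
[ 0.41156382 -0.30146265  0.15772799]
shift [44.7 30.9  1.2] turn [-0.0005  0.0004 -0.0011] | axes shift in target frame [44.6 30.9  1.2]
```

```bash

python3 -m creep '[[12,8,0,0,0,-0.001,1],[18,12,0,0,0,0,1],[12,9,0,0,0,0,1],[2.7,2,1,0,0,0,1],[0,0,0,0,0,0,1],[0,0,0,0,0,0,1]]' >/dev/null; bash f.sh
python3 - <<'E'
from h import *
np.set_printoptions(precision=4,suppress=True)
print(observe()['tcp_pos'])
to([.461,-.3239,.1565],.18)
s=snap('wrist','w14'); hookfit(s,[.461,-.3235],.18,.21)
E
```

```text
t 27.2 tcp sh [ -90.  -308.3] z 156.7 rpy [-3.1409e+00  1.0000e-04  1.8040e-01] F [-0.1 -0.9 -2.2] M [-0.05  0.14 -0.01]
[ 0.461  -0.3239  0.1567]
shift [-0.   0.   0.2] turn [-0.0007  0.0001  0.0004] | axes shift in target frame [-0.   0.   0.2]
handle top ((460.818603515625, -322.25616455078125), (26.365211486816406, 54.21278762817383), 10.282294273376465) [ 0.462  -0.3233  0.2001] 4531
bar yaw 0.1755 pitch(up) -0.0023 c [ 0.5252 -0.3121  0.1824] line y at h x -0.32348245053614544 zbar at h 0.18250555568282384 n 10319
```

View pics/w14.png

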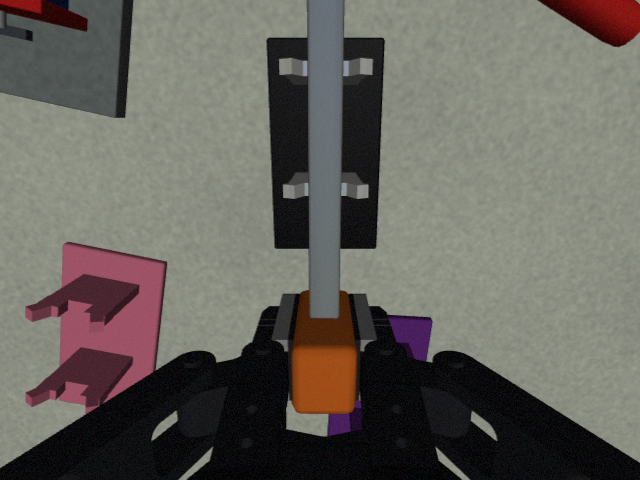

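The view matches the one after the lift (forks at (325,67) and (325,188) on either side of the bar). I lower straight in.

```bash

python3 -m creep '[[0,0,15,0,0,0,1],[0,0,25,0,0,0,1],[0,0,25,0,0,0,1],[0,0,20,0,0,0,1],[0,0,12,0,0,0,1],[0,0,8,0,0,0,1],[0,0,6,0,0,0,1],[0,0,4,0,0,0,1],[0,0,2,0,0,0,1],[0,0,0,0,0,0,1]]' >/dev/null; bash f.sh
python3 -m creep '[[0,0,1,0,0,0,1],[0,0,1,0,0,0,1],[0,0,0,0,0,0,1]]' >/dev/null; bash f.sh
```

```text
t 28.5 tcp sh [ -89.4 -308.4] z 39.8 rpy [-3.1412e+00 -2.0000e-04  1.8090e-01] F [-0.5  0.4 -2.4] M [-0.08  0.18  0.04]
t 28.88 tcp sh [ -89.5 -308.4] z 37.7 rpy [-3.1412  0.      0.1808] F [-1.1 -0.8 -2.5] M [-0.05  0.14 -0.  ]
```

```bash

python3 -m creep '[[0,0,0.5,0,0,0,1],[0,0,0,0,0,0,1]]' >/dev/null; bash f.sh
python3 -m creep '[[0,0,0.5,0,0,0,1],[0,0,0,0,0,0,1]]' >/dev/null; bash f.sh
python3 - <<'E'
from h import *
np.set_printoptions(precision=4,suppress=True)
s=snap('wrist','w15'); hookfit(s,[.461,-.3235],.18,.1)
E
```

```text
t 29.12 tcp sh [ -89.5 -308.4] z 37.2 rpy [-3.1411  0.      0.1808] F [ 0.2 -0.7 -2. ] M [0.01 0.14 0.01]
t 29.38 tcp sh [ -89.5 -308.4] z 36.7 rpy [-3.1412  0.      0.1808] F [-0.  -0.  -1.3] M [0.01 0.14 0.  ]
handle top ((461.2143859863281, -322.2532653808594), (25.8770694732666, 55.2051887512207), 8.310309410095215) [ 0.4625 -0.3234  0.0801] 4514
bar yaw 0.1786 pitch(up) -0.0025 c [ 0.5257 -0.3119  0.0624] line y at h x -0.3236068212941863 zbar at h 0.06251433778663584 n 10662
```

View pics/w15.png

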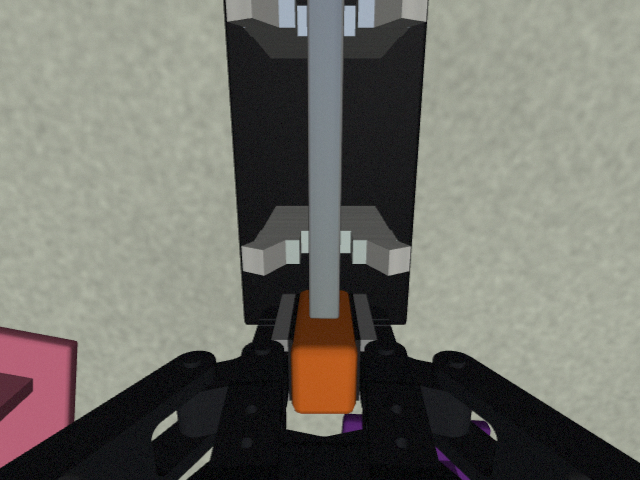

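```bash

python3 -m creep '[[-0.5,0,0.5,0,0,0,1],[0,0,0,0,0,0,1]]' >/dev/null; bash f.sh
python3 -m creep '[[0,0,0,0,0,0,0.4],[0,0,0,0,0,0,0.2],[0,0,0,0,0,0,-0.2],[0,0,0,0,0,0,-0.6],[0,0,0,0,0,0,-1],[0,0,0,0,0,0,-1],[0,0,0,0,0,0,-1]]' ; bash f.sh
python3 - <<'E'
from h import *
np.set_printoptions(precision=4,suppress=True)
s=snap('wrist','w16'); hookfit(s,[.461,-.3235],.18,.1)
E
```

```text
t 29.68 tcp sh [ -89.6 -308.5] z 36.5 rpy [-3.1414e+00 -8.0000e-04  1.8100e-01] F [2.3 1.4 4.2] M [ 0.32 -0.41  0.06]
time_s: 30.55
tcp_pos: [0.461, -0.3241, 0.0362]
ee_rot: [-3.141, -0.0, 0.181]
contact_force: [0.0, 0.2, 0.3]
finger_gap: 0.0856
t 30.55 tcp sh [ -90.  -308.5] z 36.2 rpy [-3.1412 -0.      0.1808] F [0.  0.2 0.3] M [ 0.04  0.03 -0.05]
handle top ((460.866455078125, -323.8470458984375), (24.416351318359375, 19.714162826538086), 9.851869583129883) [ 0.4623 -0.3236  0.08  ] 4490
bar yaw 0.1784 pitch(up) -0.0011 c [ 0.5253 -0.312   0.0623] line y at h x -0.32363383218226877 zbar at h 0.06240107623569829 n 10681
```

View pics/w16.png

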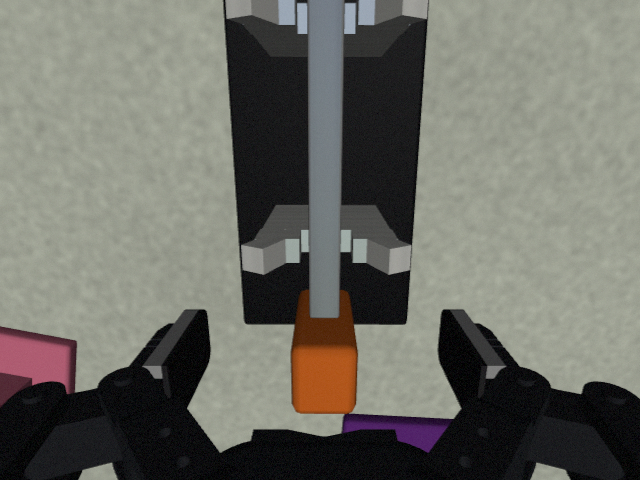

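The hook hangs home, the fingers are open on either side of it, and its pose is as at the start. I retreat straight up and take a final check with the arm out of the top view.

```bash

python3 -m creep '[[0,0,-10,0,0,0,-1],[0,0,-25,0,0,0,-1],[0,0,-40,0,0,0,-1],[0,0,-50,0,0,0,-1],[-10,10,-50,0,0,0,-1],[-20,40,-20,0,0,0,-1],[-20,50,0,0,0,0,-1],[-10,20,0,0,0,0,-1],[0,0,0,0,0,0,-1]]' ; bash f.sh
python3 - <<'E'
from h import *
np.set_printoptions(precision=4,suppress=True)
s=snap('scene','s17'); tote(s)
t=snap('top','t17'); tote(t); 
hookfit(s,[.461,-.3235],.18,.1); hookfit(load('scene0'),[.461,-.3235],.18,.1)
E
```

```text
time_s: 31.72
tcp_pos: [0.4221, -0.4547, 0.2317]
ee_rot: [3.141, 0.001, 0.178]
contact_force: [-0.0, 1.2, -0.0]
finger_gap: 0.0851
t 31.73 tcp sh [-124.2 -440.4] z 231.7 rpy [3.1412e+00 6.0000e-04 1.7770e-01] F [-0.   1.2 -0. ] M [ 0.04  0.01 -0.02]
plane slope [-0.0029 -0.0062 83.6687] 225
front slope -0.0074 at sy-50 9.3 12
back slope -0.0007 at sy-50 113.2 4
stop sx [ 6.2087  9.8161 13.7889] 47
plane slope [-0.0129  0.0031 85.4314] 311
front slope 0.0050 at sy-50 10.2 12
back slope 0.0040 at sy-50 111.7 10
stop sx [ 4.2557  7.1964 11.2946] 229
handle top ((463.292236328125, -321.30780029296875), (22.2027530670166, 16.430601119995117), 8.382636070251465) [ 0.4632 -0.3213  0.0809] 26
bar yaw 0.1548 pitch(up) -0.0004 c [ 0.5314 -0.31    0.0614] line y at h x -0.32097546009036293 zbar at h 0.061392999249763394 n 125
handle top ((462.68157958984375, -322.3778381347656), (22.191421508789062, 20.68486213684082), 17.513748168945312) [ 0.4631 -0.3228  0.0783] 40
bar yaw 0.1833 pitch(up) -0.0047 c [ 0.5304 -0.3102  0.0604] line y at h x -0.3230635439516747 zbar at h 0.060773337605381346 n 146
```

View pics/t17.png

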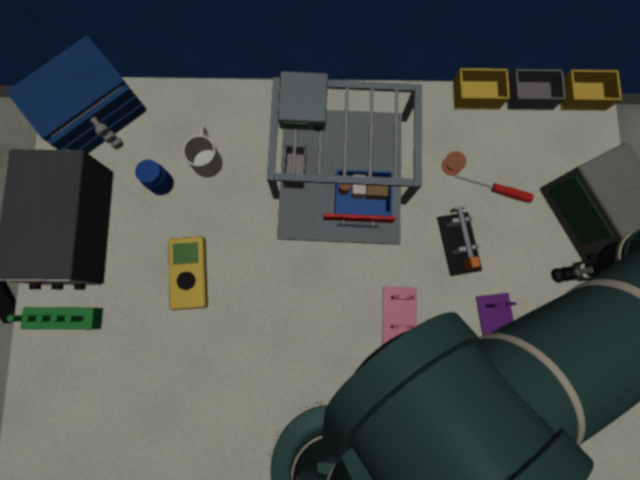

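View pics/s17.png

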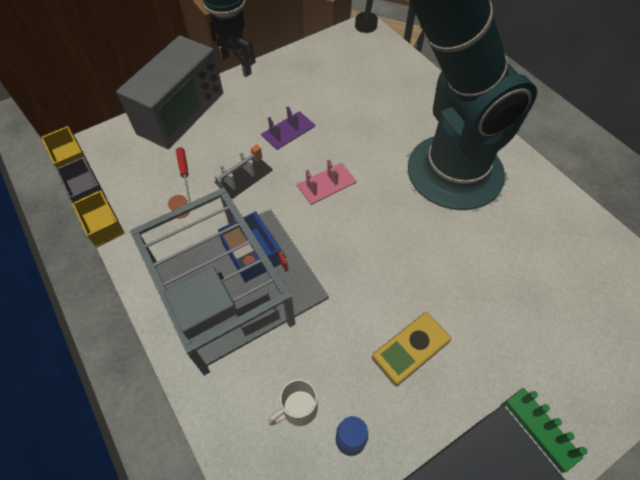

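```bash
python3 - <<'E'
from h import *
d=cv2.absdiff(load('top0')['img'],load('t17')['img']).max(2); d[300:,270:]=0
n,l,st_,c=cv2.connectedComponentsWithStats(((cv2.medianBlur(d,3)>30)*255).astype(np.uint8))
for i in range(1,n):
    if st_[i][4]>15: print('change',st_[i])
for f in ('top0','t17'):
    s=load(f);w=pts(s);hsv=cv2.cvtColor(s['img'],cv2.COLOR_RGB2HSV).astype(int);H,S=hsv[...,0],hsv[...,1]
    sx=(w[...,:2]-O)@EX*1000; sy=(w[...,:2]-O)@EY*1000;Z=w[...,2]*1000
    m=((H<6)|(H>174))&(S>110)&(Z>57)&(Z<64)&(abs(sx)<40)
    for a,b in ((-130,-117),(17,40)):
        q=m&(sy>a)&(sy<b); print(f,a,q.sum(),np.percentile(sx[q],[5,50,95]).round(1))
E
```

```text
change [335 138   9  32 225]
change [347 138  22  32 618]
change [372 139  20  35 618]
change [346 172  22   5  94]
change [372 173  14   4  52]
change [ 334  184   58   32 1597]
change [327 216   8   2  16]
change [350 217   9   2  18]
change [374 218   8   2  16]
change [616 230  24  34 390]
change [ 551  261   88   39 1760]
change [622 269   6   5  19]
change [633 284   7   3  18]
change [  0 388  33  31 754]
top0 -130 15 [ 6.8  9.9 12.2]
top0 17 31 [ 6.4  9.7 13.1]
t17 -130 16 [ 4.9  7.8 12.6]
t17 17 30 [ 5.2  8.1 12. ]
```

Only the tote, the bar and the arm changed in the top view. The bar sits 1.6–2 mm back at both ends, so the tote is still against it and square.

```bash
python3 - <<'E'
from h import *
st(); print(hand_in())
E
```

```text
t 31.82 tcp sh [-122.7 -438.2] z 231.4 rpy [-3.1409e+00 -1.0000e-04  1.8070e-01] F [ 0.1  0.2 -0.5] M [-0.01 -0.    0.04]
the job is handed in; nothing more can be done
None
```

I did the whole job and handed it in at about 32 s. I hooked the blue tote behind its front wall and dragged it until I felt the red bar. I held it there for about 1.2 s, eased off, and hung the hook back in the black rest.

- **Press:** I estimate 7.5–8.5 N on the bar. The wrist read about 11.5–12.5 N in total, of which about 4 N was drag. The cameras showed the bar yielding about 3 mm. There was no direct reading of the bar force.
- **Tote:** the last pictures show it level, with its front within about 0.007 rad of square. The bar is still pushed back about 1.6–2 mm at both ends, so the tote is still touching it.
- **Hook:** after I let go, the close wrist view put it at its starting pose (yaw 0.178 then, about 0.18 at the start). The coarse final fit from the scene camera read 0.155, which disagrees, but it used few pixels and I trust the close view.
- **Surroundings:** comparing the top views, only the tote, the bar and the arm changed. I left out the area the arm covers at the bottom right of that view, which hides the purple look-alike rest and part of the pink one. In the final scene picture both look unmoved by eye.
- **Brief lift on the tote:** when the press began, the claw was loading high on the wall and pulling up on the tote. I tipped the hook 0.015 rad nose-down to pull lower. The picture just after that showed a tilt of 0.009 rad, within measuring noise, and the later ones showed it level.

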